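Pack the repair-bench kit: nest the parts trays, store the cores, cover the stack

ROBOT

A 6-joint arm with a two-finger parallel gripper is mounted at the origin on the work surface. World frame = base frame: x ahead of the robot, y to its left, z up, the work surface at z = 0. Lengths are in m, angles in degrees, forces in N, time in s.
With the tool pointing down it reaches from about 0.4 to 0.825 m from the base axis. Payload 7 kg.
Tool frame: the origin (TCP) lies midway between the tips of the shut fingers; the grasp point (between the pads) lies 19 mm behind it; z points along the fingers, y is the line along which they close (so a half turn about z gives the same grasp; the last joint's range is limited). The gripper opens to 88 mm and grips with 3 to 60 N. Pads are 19 mm wide; open, the fingers measure 130 mm over their backs; the gripper's body (78 mm by 193 mm) begins 47 mm behind the grasp point.
Start: joints at [87.267, 20.546, 0.682, 0, -70.136, -16.507], TCP at [0.222, 0.637, 0.227] pointing down, gripper open.
Joint ranges: [-176.03, 176.03], [-82.01, 121.73], [-58.28, 71.71], [-173.87, 95.51], [-174.79, -0.11], [-173.66, 173.66]. Speed limits (degrees/s): [136.94, 136.94, 172.46, 180, 180, 180].

INTERFACE

Orientations are given as [roll, pitch, yaw] about the fixed x, y, z axes, in that order (R = Rz(yaw) Ry(pitch) Rx(roll)).
In Python, from plant import r, eyes, workorder gives the robot as it stands.
- The arm moves only by the tool step_arm, never from a script. Its argument "plan" is a list of rows, each a list of 5 numbers: the shift along the tool's x, y, z each as a share of 25 cm, from -1 to 1, then the turn about the tool's z as a share of 60 degrees, from -1 to 1, then the finger opening in mm, from 0 to 87.6. In form: [[x, y, z, turn, jaw], ...]. A call has 1 to 12 rows; each row is the pose to reach, as a shift and turn from the pose commanded when the call began, along the tool's axes at that moment; what a row does not reach only later rows make up. A row lasts 1/12 s, in which the tool goes at most 41.7 mm and 7.16 degrees, less where a joint would pass 70% of its speed; a pose out of reach is approached as far as the arm can. A call with a number of a shift or a turn outside -1 to 1 is refused whole. A call with a gripper value outside its range is refused whole. The fingers move at their own pace and stop on an object; "newtons" is the grip in N (left out, the last holds). Time passes only in rows, so rows that repeat a pose let the fingers close. It gives the time, the measured TCP pose, the force, the opening and the grip force at its end, in the units of the state.
- r.get_state(): the state, without advancing time (a new reading comes with each control period).
- eyes.capture(name): name is "scene" or "top" or "wrist"; returns the picture (420x560x3 uint8, red, green, blue); there is no depth.
- eyes.camera_model(name): a dict with "fov_y" (degrees; the focal length in pixels is half the picture's height over the tangent of half this angle, whatever the lens; pixels are square), "cx", "cy" (the principal point, pixels), "k1" (the pictures are not rectified: a ray, as slopes to the right and down, at radius r is drawn at 1 + k1 r^2 times it, then the intrinsics apply), "world_to_cam" (4x4, takes a point from world to camera coordinates); the wrist camera has in their place "hand_eye" (4x4, takes a point from camera to tool coordinates, whose origin is the TCP and whose axes are the flange's). Camera axes: x right, y up, looking along -z (the intrinsics and any distortion apply to the point x, -y, -z); pixel columns grow to the right and rows downward; lengths in m; the calibration is good to about 2 mm. A picture is of the moment at which its call begins: read the wrist's pose just before it. camera_model takes no time and is no camera call.
- workorder.close_job(): hands the job in; it is judged then, once.
The state is a dict: "time_s": time; "joints": joint angles; "qd": joint speeds; "joint_torque": joint torques, N m; "tcp_pos": TCP position; "eef_rot": TCP orientation; "contact_force": force on the tool from outside, world axes, zero at the start; "moment": the same for the moment, N m; "gripper_width": finger opening in m; "gripper_force": force on a finger pad.
Only numpy, scipy, OpenCV 4.12 (cv2) and the standard library are available. Lean on these libraries where they do the work, as an engineer would, in place of code of your own. Each camera call takes 0.05 s, during which the arm holds its last target. There are 200 camera calls.

TASK

Pack up the bench kit: take the orange cover off the grey base tray and put it aside, nest every blue parts tray on the base tray one on another, each turned so that its cut corners match the tray below and pushed fully home, then put the cover back, matched and fully home, on top of the stack. Also thread every toroid core lying about down the stepped post, larger ones below smaller ones, each fully home and flat on its own step. Leave the capacitor, the jar and the heatsink that stand among them where they are.

Things in the scene. Friction and masses are not known exactly. Their poses are not given: they have to be found in the camera images.
- tray_base_c (a point): Grey base tray fixed on a dark 130 x 110 x 12 mm plinth. Outline from above: 100 mm along its x, 80 mm along y, both corners of the +x end (nose) cut at 45 degrees by 28 mm; the -x end is square, so nothing fits turned half round. Point: centre of the outline, 26 mm above the table; rim 48 mm above the table, walls 4 mm thick. Axes: x to the nose, z up.
- tray_base_nose (a point): Point on the base tray 45 mm towards its nose from its centre point. Every nested tray or cover stands 36 mm above the tray below (centre point over centre point). Its foot has 2.5 mm of play all round in the rim below when the outlines match; turned wrong it rides 8 mm high.
- mat_c (a point): Centre of the top of a fixed black rubber mat, 140 x 140 x 3 mm, free at the start: a handy place to put the cover down.
- post_seat (a point): Fixed stepped aluminium post on a round foot 72 mm across. Point: on its axis, at the top of the foot, 10 mm above the table; z up. From there up: steps 36 mm across and 16 high, 26 across and 16 high, 16 across and 22 high. Each core has its own place, others there or not: large on the foot, medium on the first shoulder (16 mm up), small on the second (32 mm up).
- tray1_c (a point): Loose blue parts tray, about 150 g, outline as the base tray, 44 mm high; None when absent (2 or 3 are there). Point: centre of the outline, 22 mm above the underside; x to the nose, z up. Taken by the white rib across its centre along y: 12 mm thick in x (pinch along x), 72 mm long, from the inner floor (11 mm above the underside) up to 34 mm. Foot: lowest 8 mm, inset 6.5 mm.
- tray1_nose (a point): Point on tray1 45 mm towards its nose (cut corners) from its centre point, at the same height.
- tray2_c (a point): Loose blue parts tray, about 150 g, outline as the base tray, 44 mm high; None when absent (2 or 3 are there). Point: centre of the outline, 22 mm above the underside; x to the nose, z up. Taken by the white rib across its centre along y: 12 mm thick in x (pinch along x), 72 mm long, from the inner floor (11 mm above the underside) up to 34 mm. Foot: lowest 8 mm, inset 6.5 mm.
- tray2_nose (a point): Point on tray2 45 mm towards its nose (cut corners) from its centre point, at the same height.
- tray3_c (a point): Loose blue parts tray, about 150 g, outline as the base tray, 44 mm high; None when absent (2 or 3 are there). Point: centre of the outline, 22 mm above the underside; x to the nose, z up. Taken by the white rib across its centre along y: 12 mm thick in x (pinch along x), 72 mm long, from the inner floor (11 mm above the underside) up to 34 mm. Foot: lowest 8 mm, inset 6.5 mm.
- tray3_nose (a point): Point on tray3 45 mm towards its nose (cut corners) from its centre point, at the same height.
- cover_c (a point): Loose orange cover, about 150 g, outline and foot as the trays; starts nested on the base tray like a tray. Plate top 14 mm above the underside; on it a black handle bar across the centre, 12 mm thick in x (pinch along x), 46 mm long in y, up to 38 mm. Point: centre of the outline, 22 mm above the underside; x to the nose, z up. Nothing nests on it.
- cover_nose (a point): Point on the cover 45 mm towards its nose from its centre point, at the same height.
- core_large_c (a point): Loose green toroid core (ring), 64 mm outside, hole 40 mm, 16 mm high, lying flat; None when absent (2 or 3 of the cores are there). Point: its centre, half-way up. Axis of the ring: z.
- core_medium_c (a point): Loose yellow toroid core (ring), 54 mm outside, hole 30 mm, 16 mm high, lying flat; None when absent (2 or 3 of the cores are there). Point: its centre, half-way up. Axis of the ring: z.
- core_small_c (a point): Loose red toroid core (ring), 44 mm outside, hole 20 mm, 16 mm high, lying flat; None when absent (2 or 3 of the cores are there). Point: its centre, half-way up. Axis of the ring: z.
- capacitor: Bystander: black upright capacitor can, 32 mm across, 45 mm high; loose, to be left alone. Origin: centre of its underside.
- flux_jar: Bystander: small jar, 44 mm across, 55 mm high; loose, to be left alone. Origin: centre of its underside.
- heatsink: Bystander: finned aluminium heatsink, 60 x 50 x 33 mm; loose, to be left alone. Origin: centre of its underside.
Mind the look-alikes: they are no part of the job. Leave any purple look-alike of the part that bears core_medium_c alone.

How it is judged:
By the outcome, as a careful person would: the job done as asked, in the order asked, and still so for the second after the job is handed in, with the robot touching nothing.
Of tray1, tray2, tray3 only 2 to 3 are there at a start; the rules pass over those that are not, and their reading is None.
Of core_large, core_medium, core_small only 2 to 3 are there at a start; the rules pass over those that are not, and their reading is None.
At some moment in a run one of tray1, tray2, tray3, core_large, core_medium, core_small may be knocked a few centimetres aside while the robot is not near it.
Once in a run the grip may slacken for a moment while it holds something.
It also fails if it takes over 210 s, if anything falls off the work surface, if the arm or the gripper's body presses on something with over 40 N, if the wrist force passes 120 N, or if a joint passes its speed limit or range.

## Working session

There is one attempt and no reset: what is moved stays moved. The work goes in short steps, Python scripts to look and compute and a tool call to move; the robot and the scene stay as the last step left them, time stands still between calls to the robot, and variables do not carry over. Pictures are saved under pics/ and viewed, at most 14 in all, crops included, and the job is handed in when it is done.

Besides the shell and the picture viewer there is one more tool, called as name(argument=value, ...), one argument or row to a line, values as JSON. step_arm: Moves the arm, as the interface text tells. Its arguments: {"type":"object","properties":{"plan":{"type":"array"},"newtons":{"type":"number"}},"required":["plan"]}

```bash
ls; mkdir -p pics
python3 - <<'E'
from plant import r, eyes, workorder
import cv2,json
s=r.get_state(); print({k:s[k] for k in('time_s','tcp_pos','eef_rot','gripper_width','contact_force')})
for n in('scene','top'):
    im=eyes.capture(n); cv2.imwrite(f'pics/{n}0.png',cv2.resize(im[:,:,::-1],(800,600),interpolation=cv2.INTER_CUBIC))
    print(n,eyes.camera_model(n))
print(eyes.camera_model('wrist'))
E
```

```text
pics
{'time_s': 0.0, 'tcp_pos': array([0.22228138, 0.63684293, 0.2256514 ]), 'eef_rot': array([ 1.79908343e+02, -7.45647522e-03, -1.92437847e+01]), 'gripper_width': 0.08780096168017312, 'contact_force': array([-0.29882461, -0.49977545,  0.42960908])}
scene {'fov_y': 46.99026403180035, 'cx': 285.6277310580203, 'cy': 208.30174443007564, 'k1': 0.05010412946338096, 'world_to_cam': array([[-0.21926485,  0.97562184,  0.00921693,  0.09170082],
       [-0.74084455, -0.17263246,  0.64911277,  0.40750254],
       [ 0.63487974,  0.1354993 ,  0.76063635, -1.61969947],
       [ 0.        ,  0.        ,  0.        ,  1.        ]])}
top {'fov_y': 44.56595642126803, 'cx': 276.8478387718195, 'cy': 196.6311233787534, 'k1': -0.00410684776904166, 'world_to_cam': array([[-0.025091  , -0.99959908,  0.01311933,  0.01922515],
       [ 0.9898591 , -0.02300674,  0.14017719, -0.62397857],
       [-0.13981915,  0.01650347,  0.99003951, -1.26911904],
       [ 0.        ,  0.        ,  0.        ,  1.        ]])}
{'fov_y': 71.23829050276305, 'cx': 280.238528198648, 'cy': 210.83938108678555, 'k1': -0.027897556206129985, 'hand_eye': array([[-1.35366283e-03,  9.60018853e-01,  2.79932082e-01,
         7.51988973e-02],
       [ 9.99998861e-01,  1.11273872e-03,  1.01957282e-03,
         5.48009320e-04],
       [ 6.67317863e-04,  2.79933143e-01, -9.60019266e-01,
        -1.58864190e-01],
       [ 0.00000000e+00,  0.00000000e+00,  0.00000000e+00,
         1.00000000e+00]])}
```

View pics/top0.png

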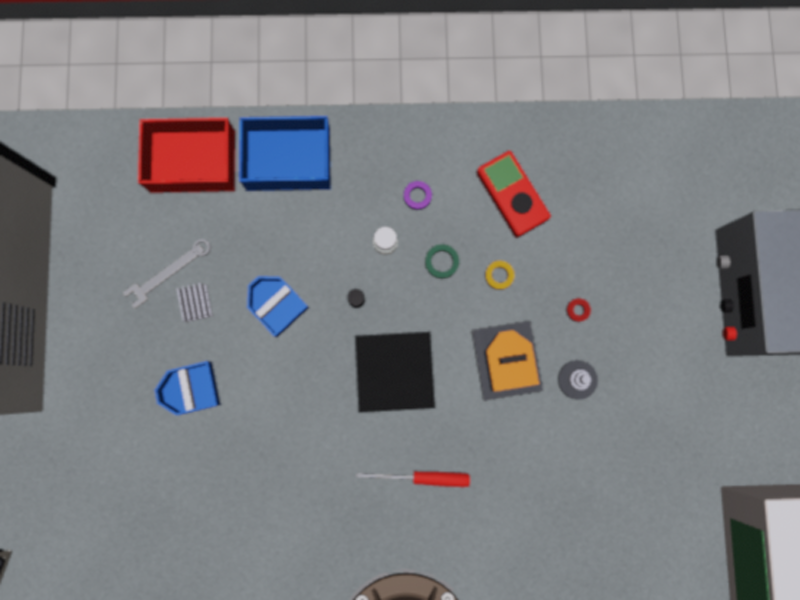

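View pics/scene0.png

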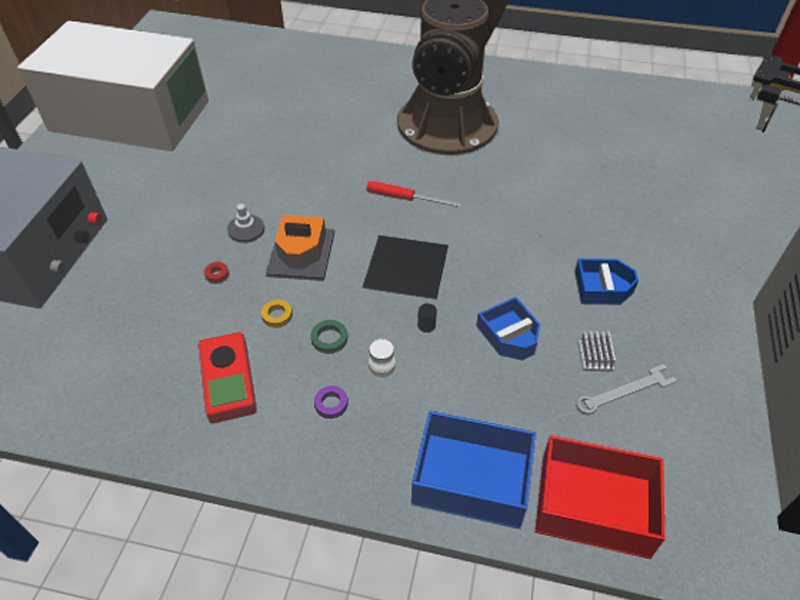

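The top view (800 wide) shows two trays, with ribs at (273,301) and (185,390). The cover handle is at (513,358), the mat at (395,372) and the post at (580,379). The cores are large (442,261), medium (500,274) and small (578,310), and there is a purple decoy at (417,195).

```bash
cat > h.py <<'E'
import numpy as np, cv2
from scipy.spatial.transform import Rotation as R
from plant import r, eyes, workorder
def cam(name, s=None):
    m=eyes.camera_model(name); f=210/np.tan(np.radians(m['fov_y']/2))
    if name=='wrist':
        T=np.eye(4); T[:3,:3]=R.from_euler('xyz',s['eef_rot'],degrees=True).as_matrix(); T[:3,3]=s['tcp_pos']
        c2w=T@m['hand_eye']
    else: c2w=np.linalg.inv(m['world_to_cam'])
    return f,m['cx'],m['cy'],m['k1'],c2w
def back(uv,z,name,s=None):
    """native pixels -> world points on the plane z"""
    f,cx,cy,k1,T=cam(name,s); uv=np.atleast_2d(np.asarray(uv,float))
    d=(uv-[cx,cy])/f; p=d.copy()
    for _ in range(20): p=d/(1+k1*(p**2).sum(1,keepdims=True))
    w=np.c_[p[:,0],-p[:,1],-np.ones(len(p))]@T[:3,:3].T
    return T[:3,3]+w*((z-T[2,3])/w[:,2])[:,None]
def shot(name,fn=None,crop=None,scale=1.42857):
    s=r.get_state(); im=eyes.capture(name)
    if fn:
        c=im if crop is None else im[crop[1]:crop[3],crop[0]:crop[2]]
        cv2.imwrite('pics/'+fn,cv2.resize(c[:,:,::-1],None,fx=scale,fy=scale,interpolation=cv2.INTER_CUBIC))
    return s,im
HUE={'large':(65,90),'medium':(20,30),'small':(0,5),'blue':(100,115),'cover':(10,19)}
def mask(im,k,smin=120,vmin=50):
    hsv=cv2.cvtColor(im,cv2.COLOR_RGB2HSV); lo,hi=HUE[k]
    return cv2.inRange(hsv,(lo,smin,vmin),(hi,255,255))
def to_tool(dst,yaw,s=None):
    """shares for a move to TCP dst and tool yaw, from present pose (turn only mod 180)"""
    s=s or r.get_state(); M=R.from_euler('xyz',s['eef_rot'],degrees=True).as_matrix()
    d=M.T@(np.asarray(dst)-s['tcp_pos']); t=-(yaw-s['eef_rot'][2]); t=(t+90)%180-90
    print('shift/0.25',(d/.25).round(3),'turn/60',round(t/60,3))
E
python3 - <<'E'
from h import *
k=1/1.42857
P={'trayA rib':((273,301),.034),'trayB rib':((185,390),.034),'handle':((513,358),.078),'mat':((395,372),.003),'post':((580,379),.064),'large':((442,261),.016),'medium':((500,274),.016),'small':((578,310),.016)
 ,'ribA1':((288,288),.034),'ribA2':((258,316),.034),'ribB1':((181,371),.034),'ribB2':((189,409),.034),'h1':((500,360),.078),'h2':((527,357),.078),'jar':((385,238),.055),'cap':((356,297),.045)}
for n,(uv,z) in P.items():
    p=back(np.array(uv)*k,z,'top')[0]; print(n,p.round(3),round(np.hypot(*p[:2]),3))
s,im=shot('top')
for n in('large','medium','small','blue','cover'):
    m=mask(im,n); nn,_,st,c=cv2.connectedComponentsWithStats(m)
    for i in range(1,nn):
        if 40<st[i,4]<3000: print(n,st[i],c[i].round(1),back(c[i],.010,'top')[0].round(3))
E
```

```text
trayA rib [0.594 0.225 0.034] 0.635
trayB rib [0.44  0.38  0.034] 0.581
handle [ 0.48  -0.195  0.078] 0.518
mat [0.463 0.009 0.003] 0.463
post [ 0.442 -0.312  0.064] 0.541
large [ 0.663 -0.083  0.016] 0.668
medium [ 0.637 -0.189  0.016] 0.664
small [ 0.567 -0.329  0.016] 0.655
ribA1 [0.617 0.198 0.034] 0.648
ribA2 [0.568 0.252 0.034] 0.621
ribB1 [0.473 0.388 0.034] 0.612
ribB2 [0.407 0.373 0.034] 0.552
h1 [ 0.478 -0.172  0.078] 0.508
h2 [ 0.482 -0.219  0.078] 0.529
jar [0.701 0.021 0.055] 0.701
cap [0.597 0.075 0.045] 0.601
medium [340 183  20  19 210] [349.5 192.1] [ 0.637 -0.188  0.01 ]
small [  0   0  80   2 113] [33.4  0.3] [1.193 0.663 0.01 ]
small [ 334  106   51   59 1000] [361.2 140.3] [ 0.776 -0.226  0.01 ]
small [397 209  16  16 153] [404.7 216.5] [ 0.569 -0.33   0.01 ]
small [506 228  10  10  79] [510.9 232.9] [ 0.519 -0.607  0.01 ]
small [289 330  40  11 370] [309.  334.9] [ 0.273 -0.069  0.01 ]
blue [173 194  27  27 401] [183.4 203.6] [0.616 0.249 0.01 ]
blue [182 203  33  32 501] [198.4 219.4] [0.574 0.21  0.01 ]
blue [126 253  27  35 542] [141.5 269.4] [0.448 0.356 0.01 ]
blue [109 258  23  32 439] [119.  274.9] [0.436 0.413 0.01 ]
cover [ 340  231   37   43 1158] [357.5 253.1] [ 0.476 -0.202  0.01 ]
```

step_arm(
  plan=[
    [0.968,0.468,0,1,60],
    [0.968,0.468,0,1,60],
    [0.968,0.468,0,1,60],
    [0.968,0.468,0,1,60],
    [0.968,0.468,0,1,60],
    [0.968,0.468,0,1,60],
    [0.968,0.468,0,1,60],
    [0.968,0.468,0,1,60],
    [0.968,0.468,0,1,60],
    [0.968,0.468,0,1,60],
  ],
  newtons=30,
)

```text
time_s: 0.98
tcp_pos: [0.4128, 0.4463, 0.2264]
eef_rot: [180.0, -0.0, -79.4]
contact_force: [-0.1, -0.7, 1.3]
gripper_width: 0.0601
gripper_force: 0.0
```

step_arm(
  plan=[
    [0.95,-0.1,0,0.1,60],
    [0.95,-0.1,0,0.1,60],
    [0.95,-0.1,0,0.1,60],
    [0.95,-0.1,0,0.1,60],
    [0.95,-0.1,0,0.1,60],
    [0.95,-0.1,0,0.1,60],
    [0.95,-0.1,0,0.1,60],
  ],
)

```text
time_s: 1.57
tcp_pos: [0.4815, 0.2143, 0.2267]
eef_rot: [180.0, -0.0, -85.3]
contact_force: [-0.2, 0.5, -0.4]
gripper_width: 0.0599
gripper_force: 0.0
```

Run:
```python
from h import *
s=r.get_state();print(s['time_s'],s['tcp_pos'],s['eef_rot'],s['joints'])
to_tool([.48,-.195,.226],-85)
```

```text
1.5667 [0.48153775 0.21430397 0.22670498] [ 1.79976311e+02 -3.32766690e-02 -8.52602094e+01] [ 4.53383344e+01  6.59101594e+00 -1.78355528e+01  1.08160521e-02
 -6.56130731e+01 -4.06030200e+01]
shift/0.25 [1.631 0.141 0.004] turn/60 -0.004
```

step_arm(
  plan=[
    [0.815,0.07,0,0,60],
    [0.815,0.07,0,0,60],
    [0.815,0.07,0,0,60],
    [0.815,0.07,0,0,60],
    [0.815,0.07,0,0,60],
    [0.815,0.07,0,0,60],
  ],
)

```text
time_s: 2.07
tcp_pos: [0.4798, 0.0096, 0.2266]
eef_rot: [180.0, -0.0, -85.3]
contact_force: [-1.0, 1.2, 1.2]
gripper_width: 0.06
gripper_force: 0.0
```

step_arm(
  plan=[
    [0.815,0.07,0,0,60],
    [0.815,0.07,0,0,60],
    [0.815,0.07,0,0,60],
    [0.815,0.07,0,0,60],
    [0.815,0.07,0,0,60],
    [0.815,0.07,0,0,60],
    [0.815,0.07,0,0,60],
  ],
)

```text
time_s: 2.65
tcp_pos: [0.4799, -0.1921, 0.226]
eef_rot: [179.9, 0.0, -85.3]
contact_force: [-0.1, 1.0, -0.7]
gripper_width: 0.0597
gripper_force: 0.0
```

Run:
```python
from h import *
s,im=shot('wrist','w1.png');print(s['time_s'],s['tcp_pos'],s['eef_rot'])
```

```text
2.65 [ 0.47987471 -0.19210027  0.22602858] [ 1.79940160e+02  7.72258150e-03 -8.53401844e+01]
```

View pics/w1.png

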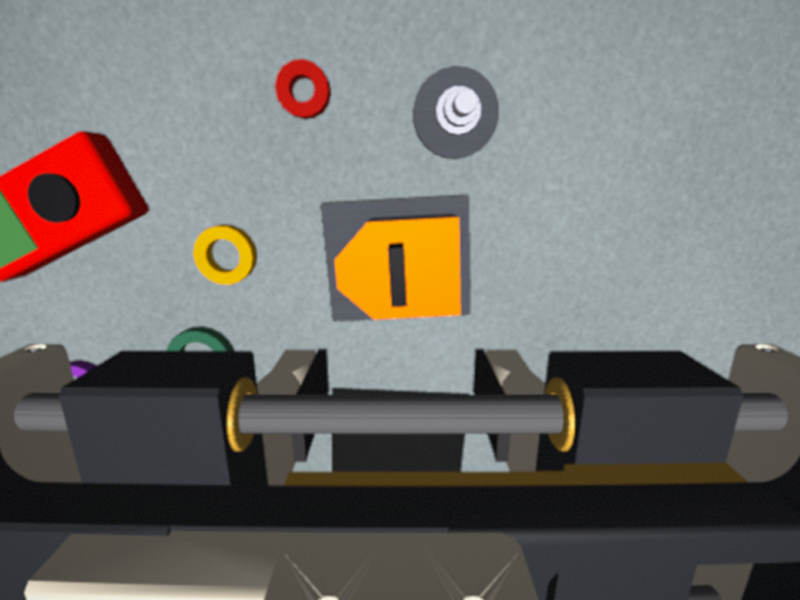

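The wrist view shows the cover with its nose to the left and its handle from (391,243) to (401,307). The post is at (458,110), and the red and yellow cores are at (303,89) and (225,255).

```bash
cat >> h.py <<'E'
def rect(m,z,name,s):
    """centre, sides, long-side yaw of the min-area rectangle of a mask on plane z"""
    ys,xs=np.nonzero(m); p=back(np.c_[xs,ys],z,name,s)[:,:2].astype(np.float32)*1000
    (c,wh,a)=cv2.minAreaRect(p); a=a if wh[0]>wh[1] else a+90
    return np.array(c)/1000,sorted(wh),a%180,p.mean(0)/1000
E
python3 - <<'E'
from h import *
s=r.get_state(); im=eyes.capture('wrist'); k=.7
for n,uv,z in(('post top',(466,103),.064),('post foot',(456,112),.010),('post step2',(459,109),.042),('h1',(397,243),.078),('h2',(397,307),.078)):
    print(n,back(np.array(uv)*k,z,'wrist',s)[0].round(4))
o=mask(im,'cover'); o[:130]=0;o[235:]=0; o[:,:200]=0; print('plate',rect(o,.054,'wrist',s))
d=(im.max(2)<60).astype(np.uint8); d[:165]=0;d[220:]=0;d[:,:262]=0;d[:,292:]=0
print('handle',d.sum(),rect(d,.078,'wrist',s))
for n in('medium','small'):
    m=mask(im,n); q,l,st,c=cv2.connectedComponentsWithStats(m)
    for i in range(1,q):
        if 300<st[i,4]<2500: print(n,st[i],rect(l==i,.016,'wrist',s))
E
```

```text
post top [ 0.4437 -0.3222  0.064 ]
post foot [ 0.4441 -0.324   0.01  ]
post step2 [ 0.4456 -0.3214  0.042 ]
h1 [ 0.4845 -0.2214  0.078 ]
h2 [ 0.4806 -0.1724  0.078 ]
plate (array([ 0.48243607, -0.19744778]), [81.89582824707031, 101.29154205322266], 7.657844543457031, array([ 0.47160614, -0.18318929], dtype=float32))
handle 253 (array([ 0.48280396, -0.19910477]), [8.490829467773438, 44.997886657714844], 96.90033531188965, array([ 0.48225862, -0.19568713], dtype=float32))
medium [ 135  157   44   41 1088] (array([ 0.6375108 , -0.19068634]), [51.51288986206055, 55.79966735839844], 4.410129070281982, array([ 0.63746977, -0.19141375], dtype=float32))
medium [158 265  21  52 521] (array([ 0.62848987, -0.02661998]), [26.992576599121094, 85.62069702148438], 85.59263610839844, array([ 0.63072914, -0.02693084], dtype=float32))
medium [382 264  21  52 526] (array([ 0.30635715, -0.05395231]), [26.51154136657715, 85.94021606445312], 105.27219867706299, array([ 0.30402887, -0.0539542 ], dtype=float32))
small [193  40  38  41 986] (array([ 0.57026489, -0.33191608]), [42.08505630493164, 42.896305084228516], 118.84181785583496, array([ 0.57025534, -0.33233863], dtype=float32))
```

Run:
```python
from h import *
to_tool([.4825,-.1975,.058],-82.6)
```

```text
shift/0.25 [ 0.03  -0.007  0.673] turn/60 -0.043
```

step_arm(
  plan=[
    [0.03,-0.007,0,-0.043,60],
    [0.03,-0.007,0.17,-0.043,60],
    [0.03,-0.007,0.34,-0.043,60],
    [0.03,-0.007,0.5,-0.043,60],
    [0.03,-0.007,0.6,-0.043,60],
    [0.03,-0.007,0.673,-0.043,60],
    [0.03,-0.007,0.673,-0.043,60],
    [0.03,-0.007,0.673,-0.043,0],
    [0.03,-0.007,0.673,-0.043,0],
    [0.03,-0.007,0.673,-0.043,0],
    [0.03,-0.007,0.673,-0.043,0],
    [0.03,-0.007,0.673,-0.043,0],
  ],
  newtons=40,
)

```text
time_s: 3.75
tcp_pos: [0.483, -0.1976, 0.0589]
eef_rot: [-179.9, -0.0, -82.6]
contact_force: [-0.7, -0.9, -0.5]
gripper_width: 0.0322
gripper_force: 0.0
```

step_arm(
  plan=[
    [0,0,0,0,0],
    [0,0,0,0,0],
    [0,0,0,0,0],
    [0,0,0,0,0],
    [0,0,0,0,0],
    [0,0,-0.05,0,0],
    [0,0,-0.1,0,0],
    [0,0,-0.2,0,0],
    [0,0,-0.3,0,0],
    [0,0,-0.3,0,0],
  ],
)

```text
time_s: 4.58
tcp_pos: [0.4851, -0.1985, 0.1377]
eef_rot: [-179.6, -0.1, -82.6]
contact_force: [1.4, -0.3, -0.0]
gripper_width: 0.0119
gripper_force: 40.0
```

Run:
```python
from h import *
s=r.get_state();print(s['gripper_width'],s['gripper_force'])
to_tool([.463,.009,.13],-82.6)
```

```text
0.01192096383777562 39.99748706817627
shift/0.25 [-0.835 -0.019  0.029] turn/60 -0.0
```

step_arm(
  plan=[
    [-0.835,-0.015,0,0,0],
    [-0.835,-0.015,0,0,0],
    [-0.835,-0.015,0,0,0],
    [-0.835,-0.015,0,0,0],
    [-0.835,-0.015,0,0,0],
    [-0.835,-0.015,0,0,0],
    [-0.835,-0.015,0.15,0,0],
    [-0.835,-0.015,0.3,0,0],
    [-0.835,-0.015,0.4,0,0],
    [-0.835,-0.015,0.43,0,0],
    [-0.835,-0.015,0.45,0,0],
    [-0.835,-0.015,0.46,0,0],
  ],
)

```text
time_s: 5.58
tcp_pos: [0.4569, 0.0082, 0.0202]
eef_rot: [179.6, -0.1, -82.6]
contact_force: [-26.7, 0.6, 62.7]
gripper_width: 0.0119
gripper_force: 40.1
```

step_arm(
  plan=[
    [0,0,0,0,0],
    [0,0,0,0,70],
    [0,0,0,0,70],
    [0,0,0,0,70],
    [0,0,0,0,70],
    [0,0,-0.15,0,70],
    [0,0,-0.3,0,70],
    [0,0,-0.45,0,70],
    [0,0,-0.6,0,87],
    [0,0,-0.8,0,87],
    [0,0,-0.8,0,87],
  ],
)

```text
time_s: 6.5
tcp_pos: [0.4629, 0.0101, 0.2255]
eef_rot: [-179.4, 0.1, -82.6]
contact_force: [1.2, 0.9, 0.9]
gripper_width: 0.0729
gripper_force: 0.0
```

Run:
```python
from h import *
s,im=shot('top','top1.png',(240,120,440,290),4)
st=s;print(s['tcp_pos'],s['eef_rot'])
for n in('large','medium','small','blue'):
    m=mask(im,n); nn,l,st,c=cv2.connectedComponentsWithStats(m)
    for i in range(1,nn):
        if 40<st[i,4]<600 and 180<c[i][1]<280: print(n,st[i],back(c[i],.012,'top')[0].round(3))
```

```text
[0.4628999 0.0101265 0.2255096] [-1.79406100e+02  5.45350801e-02 -8.26005546e+01]
medium [340 183  20  19 208] [ 0.636 -0.188  0.012]
small [397 209  16  16 152] [ 0.569 -0.33   0.012]
small [506 229  10  10  78] [ 0.518 -0.606  0.012]
blue [173 194  27  27 399] [0.616 0.248 0.012]
blue [182 203  33  32 499] [0.574 0.209 0.012]
blue [127 253  26  35 540] [0.448 0.355 0.012]
blue [109 258  24  32 434] [0.436 0.413 0.012]
```

View pics/top1.png

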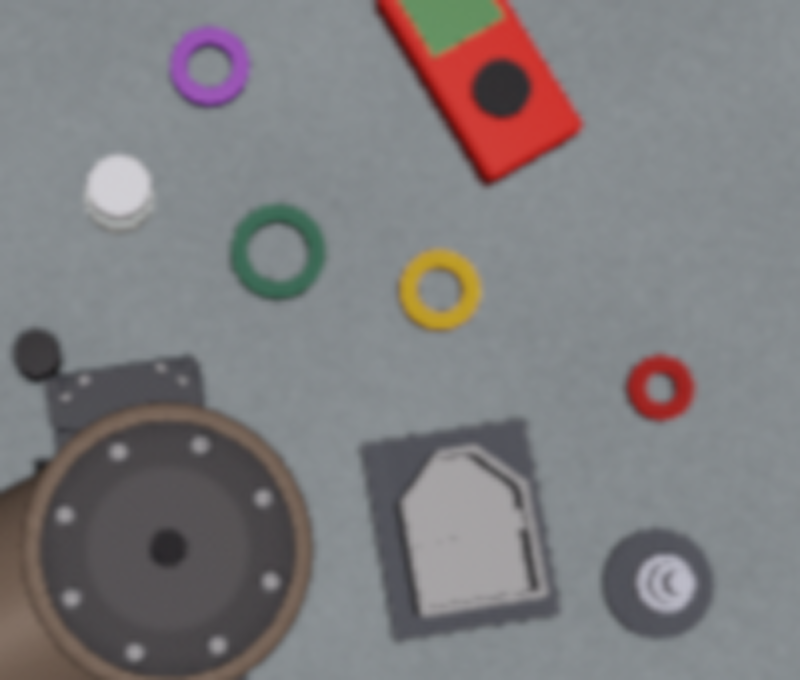

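The cover is off. In the crop (4x, offset 240,120) the base is empty and the post foot is at (658,583). The large core is at (278,251), medium at (440,290) and small at (660,387). The plinth corners are (360,442), (523,420), (558,612) and (393,640).

Run:
```python
from h import *
f=lambda *u:np.array(u)/4+[240,120]
print('foot',back(f(658,583),.010,'top'),'top',back(f(666,582),.064,'top'))
print('large',back(f(278,250),.016,'top'))
c=back([f(360,442),f(523,420),f(558,612),f(393,640)],.012,'top')[:,:2]
print('plinth',c.mean(0), np.degrees(np.arctan2(*(c[0]-c[3])[::-1])),np.degrees(np.arctan2(*(c[1]-c[2])[::-1])), np.linalg.norm(c-np.roll(c,1,0),axis=1))
to_tool([.661,-.083,.2],-90)
```

```text
foot [[ 0.44070716 -0.32227682  0.01      ]] top [[ 0.44119505 -0.31320588  0.064     ]]
large [[ 0.66371062 -0.08310679  0.016     ]]
plinth [ 0.47933889 -0.19422792] 7.225558848718972 7.4751310641052555 [0.12875447 0.10774975 0.12550028 0.10829169]
shift/0.25 [ 0.472 -0.738  0.104] turn/60 0.123
```

step_arm(
  plan=[
    [0.472,-0.738,0.1,0.123,87],
    [0.472,-0.738,0.1,0.123,87],
    [0.472,-0.738,0.1,0.123,87],
    [0.472,-0.738,0.1,0.123,87],
    [0.472,-0.738,0.1,0.123,87],
    [0.472,-0.738,0.1,0.123,87],
    [0.472,-0.738,0.1,0.123,87],
    [0.472,-0.738,0.1,0.123,87],
  ],
)

```text
time_s: 7.22
tcp_pos: [0.6577, -0.0845, 0.1915]
eef_rot: [179.9, -0.0, -90.1]
contact_force: [-1.0, 0.2, -0.5]
gripper_width: 0.087
gripper_force: 0.0
```

Run:
```python
from h import *
s,im=shot('wrist','w2.png');print(s['tcp_pos'],s['eef_rot'])
for n in('large','medium','small'):
    m=mask(im,n,100,30); q,l,st,c=cv2.connectedComponentsWithStats(m)
    for i in range(1,q):
        if 300<st[i,4]<3500: print(n,st[i],rect(l==i,.016,'wrist',s)[:2])
```

```text
[ 0.6577418  -0.08453225  0.19152246] [ 1.79856349e+02 -1.60267788e-02 -9.01206572e+01]
large [ 246  166   52   52 1233] (array([ 0.66714142, -0.08562521]), [59.82533264160156, 60.8543701171875])
medium [ 272   71   50   52 1443] (array([ 0.63906348, -0.18984976]), [51.555904388427734, 52.66015625])
medium [110 264  29  52 664] (array([0.86204242, 0.04376394]), [33.87153244018555, 80.60469818115234])
medium [423 264  28  52 667] (array([0.45200073, 0.04581768]), [33.02339553833008, 80.95559692382812])
medium [ 252  323  303   18 2930] (array([0.48662646, 0.11090749]), [25.15869903564453, 419.2342834472656])
small [   0   98   34  152 2535] (array([ 0.96817621, -0.09794933]), [42.06349182128906, 185.78392028808594])
```

View pics/w2.png

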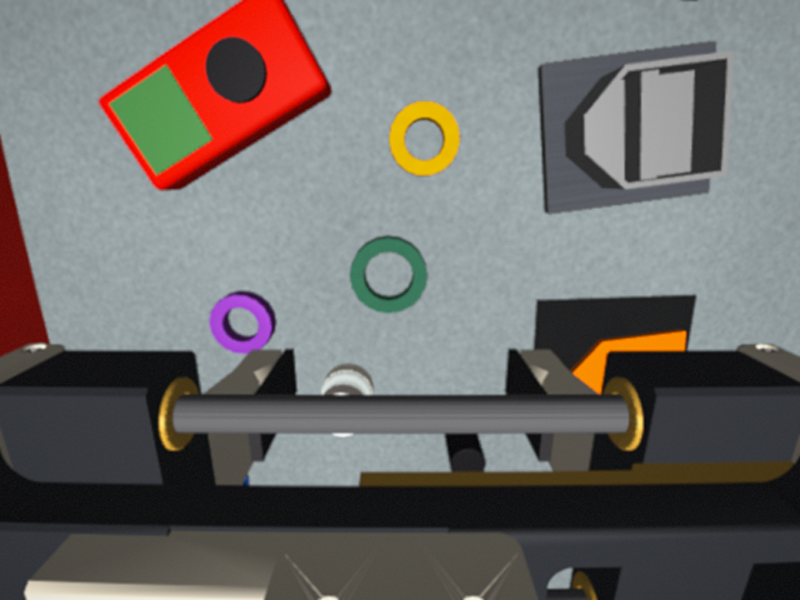

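step_arm(
  plan=[
    [0.004,-0.035,0.16,0,87],
    [0.004,-0.035,0.32,0,87],
    [0.004,-0.035,0.48,0,87],
    [0.004,-0.035,0.6,0,87],
    [0.004,-0.035,0.68,0,87],
    [0.004,-0.035,0.72,0,87],
    [0.004,-0.035,0.742,0,87],
    [0.004,-0.035,0.742,0,60],
    [0.004,-0.035,0.742,0,55],
    [0.004,-0.035,0.742,0,55],
    [0.004,-0.035,0.742,0,55],
    [0.004,-0.035,0.742,0,55],
  ],
  newtons=20,
)

```text
time_s: 8.27
tcp_pos: [0.6673, -0.0848, 0.0094]
eef_rot: [-179.9, 0.0, -90.0]
contact_force: [-1.7, 1.2, 4.9]
gripper_width: 0.0624
gripper_force: 20.0
```

step_arm(
  plan=[
    [0,0,0,0,55],
    [0,0,-0.1,0,55],
    [0,0,-0.2,0,55],
    [0,0,-0.35,0,55],
    [0,0,-0.5,0,55],
    [0,0,-0.5,0,55],
  ],
)

```text
time_s: 8.77
tcp_pos: [0.6708, -0.0852, 0.1418]
eef_rot: [-179.3, -0.0, -90.0]
contact_force: [2.1, -0.1, 1.1]
gripper_width: 0.0623
gripper_force: 20.0
```

Run:
```python
from h import *
to_tool([.4425,-.3225,.115],-90)
```

```text
shift/0.25 [0.949 0.915 0.096] turn/60 0.001
```

step_arm(
  plan=[
    [0.949,0.9,0,0,55],
    [0.949,0.9,0,0,55],
    [0.949,0.9,0,0,55],
    [0.949,0.9,0,0,55],
    [0.949,0.9,0,0,55],
    [0.949,0.9,0,0,55],
    [0.949,0.9,0,0,55],
    [0.949,0.9,0,0,55],
    [0.949,0.9,0,0,55],
    [0.949,0.9,0,0,55],
    [0.949,0.9,0,0,55],
    [0.949,0.9,0,0,55],
  ],
)

```text
time_s: 9.77
tcp_pos: [0.4419, -0.3216, 0.1329]
eef_rot: [-180.0, -0.0, -90.0]
contact_force: [1.4, 0.6, -1.5]
gripper_width: 0.0623
gripper_force: 20.0
```

Run:
```python
from h import *
s,im=shot('wrist','w3.png');print(s['tcp_pos'],s['eef_rot'],s['joints'],s['gripper_width'])
m=mask(im,'large',100,30); q,l,st,c=cv2.connectedComponentsWithStats(m)
for i in range(1,q):
    if 300<st[i,4]<13500: print(st[i],rect(l==i,s['tcp_pos'][2]+.01,'wrist',s)[:2])
```

```text
[ 0.4419248  -0.32156848  0.13287165] [-1.79975393e+02 -3.41865246e-03 -9.00075479e+01] [-1.54995013e+01  1.31987875e+01 -2.29674641e+01 -4.06186170e-03
 -5.38091224e+01  1.54943519e+01] 0.06225660013551168
[ 225  206  112   71 3784] (array([ 0.44133817, -0.33614929]), [41.16896438598633, 62.32228469848633])
```

View pics/w3.png

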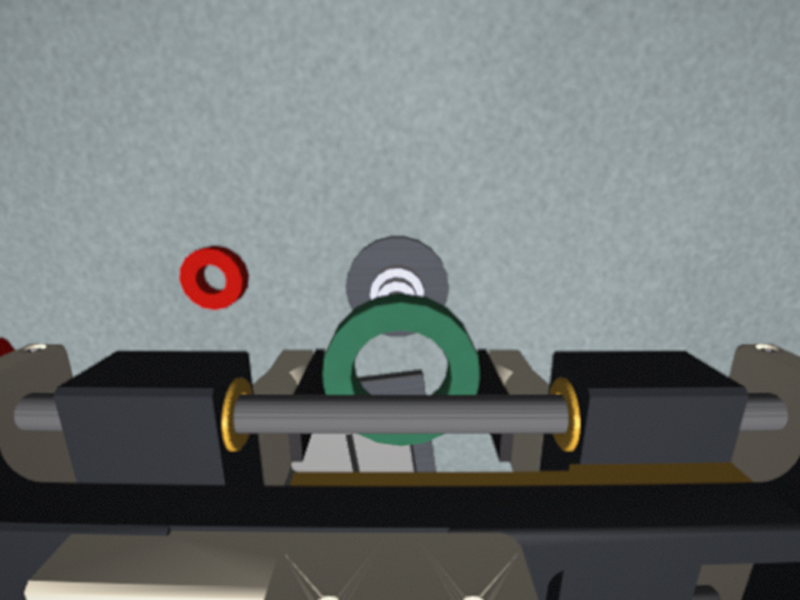

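The held core is centred at about (401,369). The post foot spans columns 347 to 448 with its top edge at row 236, so its centre is about (397,285).

Run:
```python
from h import *
s=r.get_state();z=s['tcp_pos'][2]
b=lambda u,h:back(np.array(u)*.7,h,'wrist',s)[0].round(4)
print('core centre',b((401,369),z+.008),b((401,369),z+.013))
print('core edges',b((323,365),z+.01),b((480,365),z+.01),b((401,293),z+.01))
print('foot L,R,top',b((347,285),.01),b((448,285),.01),b((397,236),.01))
print('step far edge 36mm',b((397,267),.026))
```

```text
core centre [ 0.4413 -0.3255  0.1408] [ 0.4413 -0.3278  0.1458]
core edges [ 0.4716 -0.3281  0.1428] [ 0.4106 -0.3281  0.1428] [ 0.4413 -0.357   0.1428]
foot L,R,top [ 0.4787 -0.3268  0.01  ] [ 0.4086 -0.3267  0.01  ] [ 0.4439 -0.3606  0.01  ]
step far edge 36mm [ 0.4438 -0.3427  0.026 ]
```

step_arm(
  plan=[
    [0.002,-0.01,0.1,0,55],
    [0.002,-0.01,0.2,0,55],
    [0.002,-0.01,0.26,0,55],
    [0.002,-0.01,0.3,0,55],
    [0.002,-0.01,0.34,0,55],
    [0.002,-0.01,0.37,0,55],
    [0.002,-0.01,0.39,0,55],
    [0.002,-0.01,0.39,0,55],
  ],
)

```text
time_s: 10.48
tcp_pos: [0.4441, -0.3226, 0.0349]
eef_rot: [180.0, -0.0, -90.0]
contact_force: [-0.4, -0.4, -1.0]
gripper_width: 0.0619
gripper_force: 20.0
```

step_arm(
  plan=[
    [0,0,0.03,0,55],
    [0,0,0.05,0,55],
    [0,0,0.06,0,55],
    [0,0,0.068,0,55],
    [0,0,0.068,0,55],
  ],
)

```text
time_s: 10.9
tcp_pos: [0.4444, -0.323, 0.0192]
eef_rot: [-179.9, -0.1, -90.0]
contact_force: [-1.2, -2.0, 5.8]
gripper_width: 0.0621
gripper_force: 20.0
```

step_arm(
  plan=[
    [0,0,0,0,85],
    [0,0,0,0,85],
    [0,0,0,0,85],
    [0,0,0,0,85],
    [0,0,-0.16,0,85],
    [0,0,-0.32,0,85],
    [0,0,-0.48,0,85],
    [0,0,-0.62,0,85],
    [0,0,-0.62,0,85],
  ],
)

```text
time_s: 11.65
tcp_pos: [0.4473, -0.3242, 0.1811]
eef_rot: [-179.4, -0.3, -90.0]
contact_force: [0.7, 0.5, 0.1]
gripper_width: 0.0852
gripper_force: 0.0
```

step_arm(
  plan=[
    [-0.53,-0.775,0,0,85],
    [-0.53,-0.775,0,0,85],
    [-0.53,-0.775,0,0,85],
    [-0.53,-0.775,0,0,85],
    [-0.53,-0.775,0,0,85],
    [-0.53,-0.775,0,0,85],
    [-0.53,-0.775,0,0,85],
    [-0.53,-0.775,0,0,85],
  ],
)

```text
time_s: 12.32
tcp_pos: [0.6382, -0.1887, 0.172]
eef_rot: [179.9, 0.0, -89.9]
contact_force: [-0.3, -0.1, -0.6]
gripper_width: 0.0848
gripper_force: 0.0
```

Run:
```python
from h import *
s,im=shot('wrist');print(s['tcp_pos'],s['eef_rot'])
for n in('large','medium','small'):
    m=mask(im,n,100,30); q,l,st,c=cv2.connectedComponentsWithStats(m)
    for i in range(1,q):
        if 300<st[i,4]<3500: print(n,st[i],rect(l==i,.016 if n!='large' else .026,'wrist',s)[:2])
s,im=shot('top')
m=mask(im,'large',60,30); q,l,st,c=cv2.connectedComponentsWithStats(m)
for i in range(1,q):
    if 80<st[i,4]<600: print(st[i],back(c[i],.026,'top'))
```

```text
[ 0.63822735 -0.18871711  0.17200133] [ 1.79897590e+02  1.63026492e-02 -8.99295559e+01]
large [ 443   29   69   71 2090] (array([ 0.4484295 , -0.32083386]), [61.71883010864258, 65.93724060058594])
medium [ 255  171   49   48 1325] (array([ 0.63892944, -0.19069463]), [52.9754638671875, 53.03294372558594])
medium [113 264  29  52 655] (array([ 0.82646503, -0.0714857 ]), [31.814849853515625, 75.32569122314453])
medium [420 264  28  52 642] (array([ 0.44794583, -0.07079223]), [29.895339965820312, 75.08063507080078])
medium [ 249  323  305   18 2987] (array([ 0.47864627, -0.00963403]), [23.467397689819336, 398.48291015625])
small [ 326   30   45   49 1431] (array([ 0.57133093, -0.33173474]), [43.00465774536133, 43.09273910522461])
[393 254  25  24 275] [[ 0.44152435 -0.3168646   0.026     ]]
```

step_arm(
  plan=[
    [0.008,-0.003,0.16,0,74],
    [0.008,-0.003,0.32,0,74],
    [0.008,-0.003,0.46,0,74],
    [0.008,-0.003,0.56,0,74],
    [0.008,-0.003,0.62,0,74],
    [0.008,-0.003,0.645,0,74],
    [0.008,-0.003,0.66,0,74],
    [0.008,-0.003,0.66,0,50],
    [0.008,-0.003,0.66,0,45],
    [0.008,-0.003,0.66,0,45],
    [0.008,-0.003,0.66,0,45],
    [0.008,-0.003,0.66,0,45],
  ],
  newtons=20,
)

```text
time_s: 13.42
tcp_pos: [0.6392, -0.1922, 0.0097]
eef_rot: [-179.9, -0.0, -90.0]
contact_force: [-1.1, -0.0, 4.1]
gripper_width: 0.0525
gripper_force: 20.0
```

step_arm(
  plan=[
    [0,0,0,0,45],
    [0,0,-0.1,0,45],
    [0,0,-0.2,0,45],
    [0,0,-0.35,0,45],
    [0,0,-0.5,0,45],
    [0,0,-0.5,0,45],
  ],
)

```text
time_s: 13.92
tcp_pos: [0.6427, -0.193, 0.1422]
eef_rot: [-179.3, -0.1, -90.0]
contact_force: [1.3, -0.4, 1.6]
gripper_width: 0.0522
gripper_force: 20.0
```

step_arm(
  plan=[
    [0.53,0.775,0,0,45],
    [0.53,0.775,0,0,45],
    [0.53,0.775,0,0,45],
    [0.53,0.775,0,0,45],
    [0.53,0.775,0,0,45],
    [0.53,0.775,0,0,45],
    [0.53,0.775,0,0,45],
    [0.53,0.775,0,0,45],
    [0.53,0.775,0,0,45],
    [0.53,0.775,0,0,45],
  ],
)

```text
time_s: 14.75
tcp_pos: [0.4453, -0.3241, 0.1333]
eef_rot: [-180.0, -0.0, -90.0]
contact_force: [0.0, -0.1, -1.7]
gripper_width: 0.0521
gripper_force: 20.0
```

```bash
cat >> h.py <<'E'
def ringfit(im,k,z,s,excl=None):
    """fit circle on the outer contour (upper arc, unhidden by the gripper) of a ring at plane z"""
    from scipy.optimize import least_squares
    m=mask(im,k,100,30); m[340:]=0
    q,l,st,c=cv2.connectedComponentsWithStats(m); out=[]
    for i in range(1,q):
        if not 500<st[i,4]<9000 or st[i,3]<30 or st[i,1]>255: continue
        mm=(l==i).astype(np.uint8); ct=max(cv2.findContours(mm,0,cv2.CHAIN_APPROX_NONE)[0],key=len)[:,0]
        top=ct[ct[:,1]<min(264,st[i,1]+st[i,3]*.55)]
        p=back(top,z,'wrist',s)[:,:2]
        f=least_squares(lambda v:np.hypot(*(p-v[:2]).T)-v[2],[*p.mean(0),.025],loss='soft_l1',f_scale=.001)
        out.append((f.x.round(4),len(p),st[i].tolist()))
    return out
E
python3 - <<'E'
from h import *
s,im=shot('wrist','w4.png');z=s['tcp_pos'][2];print(s['tcp_pos'],s['eef_rot'],s['gripper_width'])
print('held',ringfit(im,'medium',z+.008,s)); print('large',ringfit(im,'large',.026,s))
E
```

```text
[ 0.4453434  -0.32414465  0.13333283] [-1.79974513e+02 -5.08111128e-03 -9.00007136e+01] 0.05211072225069495
held [(array([ 0.4449, -0.3422,  0.0132]), 147, [233, 217, 95, 61, 3295])]
large [(array([ 0.4439, -0.3241,  0.0297]), 128, [249, 177, 66, 48, 1329])]
```

View pics/w4.png

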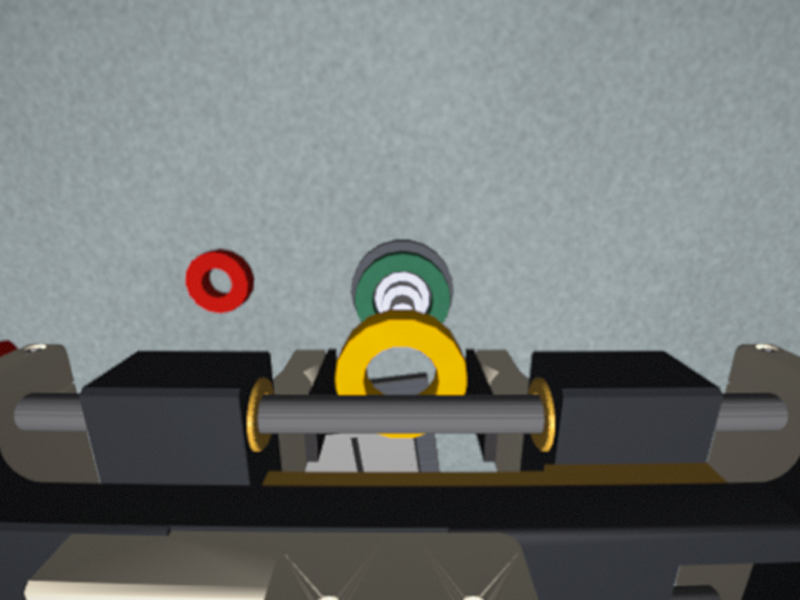

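Run:
```python
from h import *
s=r.get_state();z=s['tcp_pos'][2]
b=lambda u,h:back(np.array(u)*.7,h,'wrist',s)[0].round(4)
print('held: bottom far edge +27', b((401,308),z-.008)+[0,.027,0],'hole far edge+15',b((401,346),z+.008)+[0,.015,0],'near edge -27',b((401,439),z+.008)-[0,.027,0])
print('L',b((335,380),z+.008),'R',b((468,380),z+.008))
print('foot far+36',b((402,239),.010)+[0,.036,0],b((352,290),.01),b((453,290),.01))
print('steps far+18, +13', b((403,272),.026)+[0,.018,0],b((403,282),.042)+[0,.013,0],b((375,296),.026),b((430,296),.026))
```

```text
held: bottom far edge +27 [ 0.4446 -0.3213  0.1252] hole far edge+15 [ 0.4446 -0.3228  0.1412] near edge -27 [ 0.4447 -0.3231  0.1412]
L [ 0.4709 -0.3233  0.1412] R [ 0.418  -0.3232  0.1412]
foot far+36 [ 0.4438 -0.3252  0.01  ] [ 0.4787 -0.3257  0.01  ] [ 0.4083 -0.3256  0.01  ]
steps far+18, +13 [ 0.4432 -0.324   0.026 ] [ 0.4433 -0.3262  0.042 ] [ 0.4617 -0.3258  0.026 ] [ 0.4254 -0.3258  0.026 ]
```

step_arm(
  plan=[
    [0.007,0.004,0.08,0,45],
    [0.007,0.004,0.16,0,45],
    [0.007,0.004,0.22,0,45],
    [0.007,0.004,0.26,0,45],
    [0.007,0.004,0.3,0,45],
    [0.007,0.004,0.325,0,45],
    [0.007,0.004,0.325,0,45],
  ],
)

```text
time_s: 15.38
tcp_pos: [0.4432, -0.3258, 0.0508]
eef_rot: [179.9, 0.0, -90.0]
contact_force: [-0.3, -0.1, -0.7]
gripper_width: 0.0522
gripper_force: 20.0
```

step_arm(
  plan=[
    [0,0,0.03,0,45],
    [0,0,0.05,0,45],
    [0,0,0.06,0,45],
    [0,0,0.07,0,45],
    [0,0,0.07,0,45],
  ],
)

```text
time_s: 15.8
tcp_pos: [0.4435, -0.3263, 0.0354]
eef_rot: [180.0, -0.0, -90.0]
contact_force: [-2.2, 1.5, 7.3]
gripper_width: 0.052
gripper_force: 20.0
```

Seated. I'll release and go for the small core at (.571,-.332).

step_arm(
  plan=[
    [0,0,0,0,75],
    [0,0,0,0,75],
    [0,0,0,0,75],
    [0,0,0,0,75],
    [0,0,-0.16,0,75],
    [0,0,-0.32,0,75],
    [0,0,-0.48,0,75],
    [0,0,-0.55,0,75],
    [0,0,-0.55,0,75],
  ],
)

```text
time_s: 16.55
tcp_pos: [0.4462, -0.3275, 0.1775]
eef_rot: [-179.5, -0.2, -90.0]
contact_force: [-0.3, 0.1, 0.3]
gripper_width: 0.0747
gripper_force: 0.0
```

step_arm(
  plan=[
    [0.02,-0.51,0,0,70],
    [0.02,-0.51,0,0,70],
    [0.02,-0.51,0,0,70],
    [0.02,-0.51,0,0,70],
    [0.02,-0.51,0,0,70],
    [0.02,-0.51,0,0,70],
  ],
)

```text
time_s: 17.05
tcp_pos: [0.5705, -0.331, 0.1707]
eef_rot: [179.9, 0.0, -90.0]
contact_force: [0.0, -0.2, -0.4]
gripper_width: 0.0701
gripper_force: 0.0
```

Run:
```python
from h import *
s,im=shot('wrist');print(s['tcp_pos'],s['eef_rot'])
for n in('large','medium','small'):
    m=mask(im,n,100,30); q,l,st,c=cv2.connectedComponentsWithStats(m)
    for i in range(1,q):
        if 300<st[i,4]<3500: print(n,st[i],rect(l==i,dict(small=.016,medium=.042,large=.026)[n],'wrist',s)[:2])
```

```text
[ 0.57048183 -0.33100583  0.1707493 ] [ 1.79879147e+02  4.31992969e-02 -9.00342602e+01]
large [366 177  51  56 529] (array([ 0.45700198, -0.32872498]), [40.992889404296875, 61.678199768066406])
medium [ 375  182   55   52 1567] (array([ 0.44495087, -0.32530853]), [52.76325607299805, 57.515499114990234])
medium [140 264  25  52 572] (array([ 0.71441431, -0.23047423]), [24.8665714263916, 67.5720443725586])
medium [397 264  24  52 587] (array([ 0.42527701, -0.22974368]), [24.002513885498047, 67.77227783203125])
medium [ 220  324  318   17 3101] (array([ 0.45058771, -0.17390822]), [21.997512817382812, 381.3182067871094])
small [260 175  39  40 973] (array([ 0.57124707, -0.33329004]), [42.23186111450195, 43.296417236328125])
```

step_arm(
  plan=[
    [0.006,-0.002,0.16,0,64],
    [0.006,-0.002,0.32,0,64],
    [0.006,-0.002,0.46,0,64],
    [0.006,-0.002,0.56,0,64],
    [0.006,-0.002,0.62,0,64],
    [0.006,-0.002,0.645,0,64],
    [0.006,-0.002,0.655,0,64],
    [0.006,-0.002,0.655,0,40],
    [0.006,-0.002,0.655,0,35],
    [0.006,-0.002,0.655,0,35],
    [0.006,-0.002,0.655,0,35],
    [0.006,-0.002,0.655,0,35],
  ],
  newtons=20,
)

```text
time_s: 18.1
tcp_pos: [0.5722, -0.333, 0.0097]
eef_rot: [-179.9, -0.0, -90.0]
contact_force: [-1.2, 0.9, 5.4]
gripper_width: 0.0428
gripper_force: 20.0
```

step_arm(
  plan=[
    [0,0,0,0,35],
    [0,0,-0.1,0,35],
    [0,0,-0.2,0,35],
    [0,0,-0.35,0,35],
    [0,0,-0.5,0,35],
    [0,0,-0.55,0,35],
  ],
)

```text
time_s: 18.6
tcp_pos: [0.5739, -0.334, 0.1524]
eef_rot: [-179.6, -0.2, -90.0]
contact_force: [1.0, 0.1, 0.8]
gripper_width: 0.0422
gripper_force: 20.0
```

step_arm(
  plan=[
    [-0.028,0.51,0,0,35],
    [-0.028,0.51,0,0,35],
    [-0.028,0.51,0,0,35],
    [-0.028,0.51,0,0,35],
    [-0.028,0.51,0,0,35],
    [-0.028,0.51,0,0,35],
    [-0.028,0.51,0,0,35],
    [-0.028,0.51,0,0,35],
  ],
)

```text
time_s: 19.27
tcp_pos: [0.445, -0.3258, 0.1458]
eef_rot: [-180.0, -0.0, -90.0]
contact_force: [0.2, -0.4, -1.5]
gripper_width: 0.042
gripper_force: 20.0
```

Run:
```python
from h import *
s,im=shot('wrist','w5.png',(180,150,380,300),4);z=s['tcp_pos'][2];print(s['tcp_pos'],s['eef_rot'],s['gripper_width'])
```

```text
[ 0.44499155 -0.32578084  0.14575559] [-1.79988125e+02 -7.33697660e-03 -9.00179476e+01] 0.04203792223552791
```

View pics/w5.png

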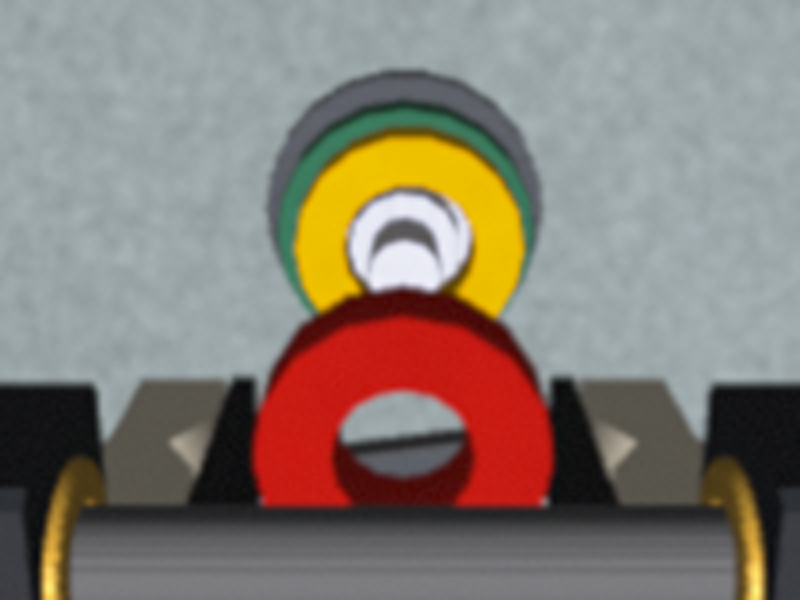

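Run:
```python
from h import *
s=r.get_state();z=s['tcp_pos'][2]
b=lambda u,h:back(np.array(u)/4+[180,150],h,'wrist',s)[0].round(4)
print('held', b((403,318),z+.007)+[0,.022,0], b((403,290),z-.009)+[0,.022,0],'hole',b((402,390),z+.007)+[0,.010,0],b((334,440),z+.007),b((472,440),z+.007),b((253,440),z+.007),b((553,440),z+.007))
print('foot far',b((405,72),.010)+[0,.036,0],b((268,200),.01),b((542,200),.01))
print('med',b((410,130),.042)+[0,.027,0]);print('st2', b((410,188),.042)+[0,.013,0],b((348,240),.042),b((472,240),.042)); print('top',b((405,240),.064)+[0,.008,0],b((370,275),.064),b((440,275),.064))
```

```text
held [ 0.444  -0.3246  0.1525] [ 0.444  -0.3233  0.1365] hole [ 0.4442 -0.3259  0.1525] [ 0.4539 -0.3283  0.1525] [ 0.4343 -0.3282  0.1525] [ 0.4654 -0.3283  0.1525] [ 0.4227 -0.3282  0.1525]
foot far [ 0.4433 -0.3245  0.01  ] [ 0.4788 -0.3274  0.01  ] [ 0.4079 -0.3273  0.01  ]
med [ 0.4423 -0.3248  0.042 ]
st2 [ 0.4423 -0.3253  0.042 ] [ 0.4567 -0.3258  0.042 ] [ 0.4278 -0.3258  0.042 ]
top [ 0.4435 -0.3242  0.064 ] [ 0.451  -0.3244  0.064 ] [ 0.436  -0.3243  0.064 ]
```

step_arm(
  plan=[
    [0,0.003,0.08,0,35],
    [0,0.003,0.16,0,35],
    [0,0.003,0.2,0,35],
    [0,0.003,0.24,0,35],
    [0,0.003,0.28,0,35],
    [0,0.003,0.31,0,35],
    [0,0.003,0.31,0,35],
  ],
)

```text
time_s: 19.9
tcp_pos: [0.4427, -0.3254, 0.0668]
eef_rot: [179.9, 0.0, -90.1]
contact_force: [0.5, 0.1, -0.6]
gripper_width: 0.0425
gripper_force: 20.0
```

step_arm(
  plan=[
    [0,0,0.03,0,35],
    [0,0,0.05,0,35],
    [0,0,0.06,0,35],
    [0,0,0.072,0,35],
    [0,0,0.072,0,35],
  ],
)

```text
time_s: 20.32
tcp_pos: [0.4433, -0.3259, 0.0512]
eef_rot: [-180.0, -0.0, -90.0]
contact_force: [-2.5, 0.7, 5.3]
gripper_width: 0.042
gripper_force: 20.0
```

step_arm(
  plan=[
    [0,0,0,0,64],
    [0,0,0,0,64],
    [0,0,0,0,64],
    [0,0,0,0,64],
    [0,0,-0.16,0,64],
    [0,0,-0.32,0,64],
    [0,0,-0.48,0,64],
    [0,0,-0.6,0,60],
    [0,0,-0.6,0,60],
  ],
)

```text
time_s: 21.07
tcp_pos: [0.4464, -0.3275, 0.2076]
eef_rot: [-179.4, -0.3, -90.0]
contact_force: [1.4, -0.1, 0.2]
gripper_width: 0.0607
gripper_force: 0.0
```

step_arm(
  plan=[
    [-0.95,-0.25,0,0,60],
    [-0.95,-0.25,0,0,60],
    [-0.95,-0.25,0,0,60],
    [-0.95,-0.25,0,0,60],
    [-0.95,-0.25,0,0,60],
    [-0.95,-0.25,0,0,60],
    [-0.95,-0.25,0,0,60],
  ],
)

```text
time_s: 21.65
tcp_pos: [0.5076, -0.0835, 0.2004]
eef_rot: [-179.9, 0.0, -89.8]
contact_force: [-0.2, -1.0, 0.7]
gripper_width: 0.0601
gripper_force: 0.0
```

step_arm(
  plan=[
    [-0.95,-0.25,0,-0.4,60],
    [-0.95,-0.25,0,-0.4,60],
    [-0.95,-0.25,0,-0.4,60],
    [-0.95,-0.25,0,-0.4,60],
    [-0.95,-0.25,0,-0.4,60],
    [-0.95,-0.25,0,-0.4,60],
    [-0.95,-0.25,0,-0.4,60],
  ],
)

```text
time_s: 22.23
tcp_pos: [0.5702, 0.1546, 0.1996]
eef_rot: [-180.0, 0.0, -65.8]
contact_force: [-0.7, -0.0, -0.2]
gripper_width: 0.0601
gripper_force: 0.0
```

Run:
```python
from h import *
s,im=shot('top','top2.png',(80,100,430,330),2.28);print(s['time_s'],s['tcp_pos'],s['eef_rot'])
to_tool([.594,.225,.2],-48)
```

```text
22.2333 [0.57020377 0.15460071 0.19957062] [-1.79953117e+02  1.88805796e-03 -6.58161375e+01]
shift/0.25 [-0.225 -0.21  -0.003] turn/60 -0.297
```

View pics/top2.png

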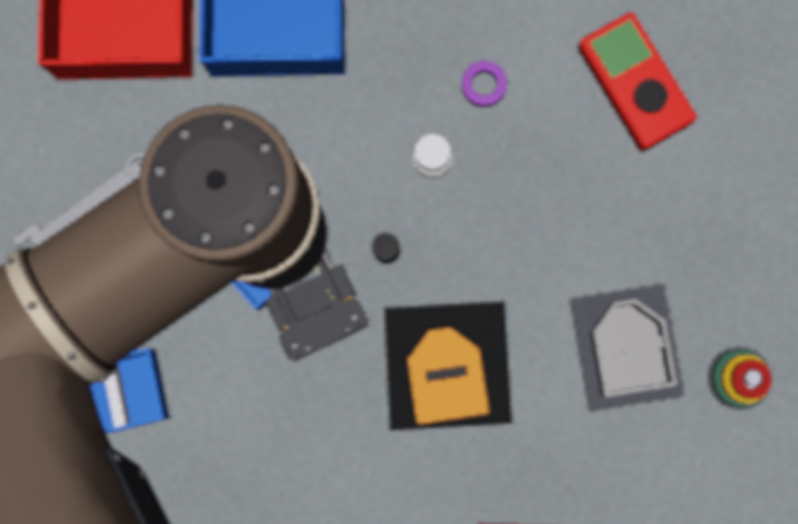

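Stack of cores looks right: red on yellow on green at (742,378). The cover sits on the mat at (447,375), and the base is at (635,348).

step_arm(
  plan=[
    [-0.225,-0.21,0,-0.297,34],
    [-0.225,-0.21,0,-0.297,34],
    [-0.225,-0.21,0,-0.297,34],
    [-0.225,-0.21,0,-0.297,34],
    [-0.225,-0.21,0,-0.297,34],
  ],
)

```text
time_s: 22.7
tcp_pos: [0.5933, 0.2211, 0.1998]
eef_rot: [179.9, 0.0, -48.4]
contact_force: [-0.1, 0.2, 0.1]
gripper_width: 0.0357
gripper_force: 0.0
```

Run:
```python
from h import *
s,im=shot('wrist','w6.png');print(s['tcp_pos'],s['eef_rot'])
```

```text
[0.59329559 0.22111128 0.19979818] [ 1.79931663e+02  1.30244572e-02 -4.83662526e+01]
```

View pics/w6.png

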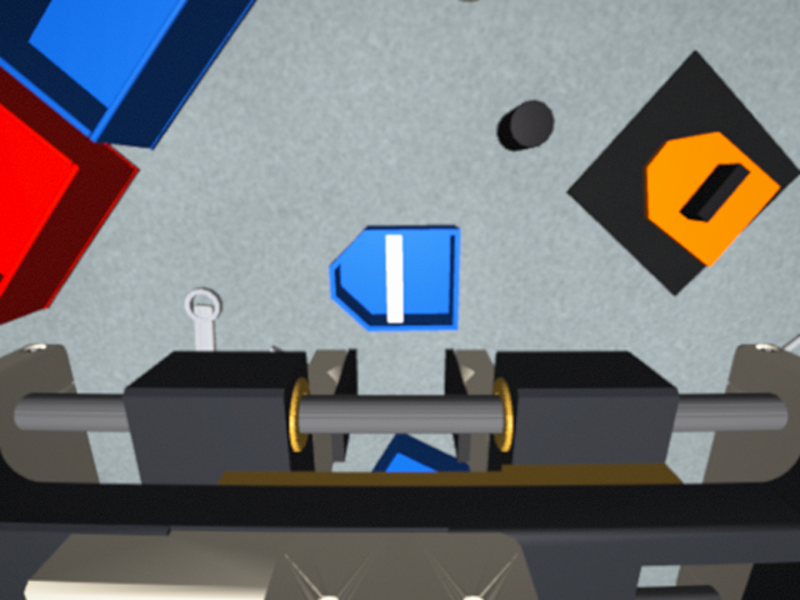

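Tray A is nearly aligned. Its rib runs from (394,235) to (396,322), with the nose to the left.

```bash
cat >> h.py <<'E'
def rib(im,s,z,box):
    hsv=cv2.cvtColor(im,cv2.COLOR_RGB2HSV); m=cv2.inRange(hsv,(0,0,200),(179,40,255)); x0,y0,x1,y1=box
    k=np.zeros_like(m); k[y0:y1,x0:x1]=m[y0:y1,x0:x1]
    q,l,st,c=cv2.connectedComponentsWithStats(k); i=1+np.argmax(st[1:,4])
    return rect(l==i,z,'wrist',s)
E
python3 - <<'E'
from h import *
s,im=shot('wrist'); print(rib(im,s,.034,(200,140,350,250)))
b=back(np.array([(330,265),(458,228),(458,328)])*.7,.044,'wrist',s); print(b, (b[0]+(b[1]+b[2])/2)/2)
E
```

```text
(array([0.59570862, 0.2250607 ]), [12.248006820678711, 70.21499633789062], 132.3015899658203, array([0.5961118 , 0.22465456], dtype=float32))
[[0.6414468  0.24680658 0.044     ]
 [0.58752635 0.16158415 0.044     ]
 [0.53273648 0.21891298 0.044     ]] [0.60078911 0.21852758 0.044     ]
```

Run:
```python
from h import *
to_tool([.5957,.225,.015],-47.7)
```

```text
shift/0.25 [-0.007 -0.019  0.741] turn/60 -0.012
```

step_arm(
  plan=[
    [-0.007,-0.019,0.16,-0.012,34],
    [-0.007,-0.019,0.32,-0.012,34],
    [-0.007,-0.019,0.46,-0.012,34],
    [-0.007,-0.019,0.58,-0.012,34],
    [-0.007,-0.019,0.67,-0.012,34],
    [-0.007,-0.019,0.72,-0.012,34],
    [-0.007,-0.019,0.738,-0.012,34],
    [-0.007,-0.019,0.738,-0.012,0],
    [-0.007,-0.019,0.738,-0.012,0],
    [-0.007,-0.019,0.738,-0.012,0],
    [-0.007,-0.019,0.738,-0.012,0],
    [-0.007,-0.019,0.738,-0.012,0],
  ],
  newtons=40,
)

```text
time_s: 23.8
tcp_pos: [0.5967, 0.2268, 0.0175]
eef_rot: [-179.9, -0.0, -47.5]
contact_force: [-2.5, -0.5, 5.0]
gripper_width: 0.0118
gripper_force: 40.0
```

step_arm(
  plan=[
    [0,0,0,0,0],
    [0,0,0,0,0],
    [0,0,-0.1,0,0],
    [0,0,-0.2,0,0],
    [0,0,-0.35,0,0],
    [0,0,-0.5,0,0],
    [0,0,-0.65,0,0],
    [0,0,-0.65,0,0],
  ],
)

```text
time_s: 24.47
tcp_pos: [0.5999, 0.2282, 0.1878]
eef_rot: [-179.3, -0.2, -47.4]
contact_force: [0.9, 0.2, -0.1]
gripper_width: 0.0116
gripper_force: 40.0
```

Run:
```python
from h import *
to_tool([.4825,-.1975,.175],-82.6)
```

```text
shift/0.25 [0.936 1.499 0.035] turn/60 0.586
```

step_arm(
  plan=[
    [0.47,0.75,0,0.586,0],
    [0.47,0.75,0,0.586,0],
    [0.47,0.75,0,0.586,0],
    [0.47,0.75,0,0.586,0],
    [0.47,0.75,0,0.586,0],
    [0.47,0.75,0,0.586,0],
    [0.47,0.75,0,0.586,0],
    [0.47,0.75,0,0.586,0],
  ],
)

```text
time_s: 25.13
tcp_pos: [0.5372, 0.0124, 0.1788]
eef_rot: [-179.9, 0.0, -82.7]
contact_force: [0.1, 0.4, -1.1]
gripper_width: 0.0112
gripper_force: 40.0
```

Run:
```python
from h import *
to_tool([.4825,-.1975,.175],-82.6)
s=r.get_state();print(s['tcp_pos'],s['gripper_width'])
```

```text
shift/0.25 [0.805 0.324 0.014] turn/60 -0.002
[0.53722953 0.01242624 0.17881457] 0.011232666870482707
```

step_arm(
  plan=[
    [0.4,0.324,0,0,0],
    [0.4,0.324,0,0,0],
    [0.4,0.324,0,0,0],
    [0.4,0.324,0,0,0],
    [0.4,0.324,0,0,0],
    [0.4,0.324,0,0,0],
  ],
)

```text
time_s: 25.63
tcp_pos: [0.4705, -0.0959, 0.1786]
eef_rot: [-179.9, 0.0, -82.6]
contact_force: [0.9, -0.1, -1.3]
gripper_width: 0.0117
gripper_force: 40.0
```

Run:
```python
from h import *
s,im=shot('wrist','w7.png',(130,0,430,300),2);print(s['tcp_pos'],s['eef_rot'],s['time_s'])
np.save('w7.npy',[*s['tcp_pos'],*s['eef_rot']])
```

```text
[ 0.47047507 -0.09592158  0.17864978] [-1.79929064e+02  4.68546584e-03 -8.26383084e+01] 25.6333
```

View pics/w7.png

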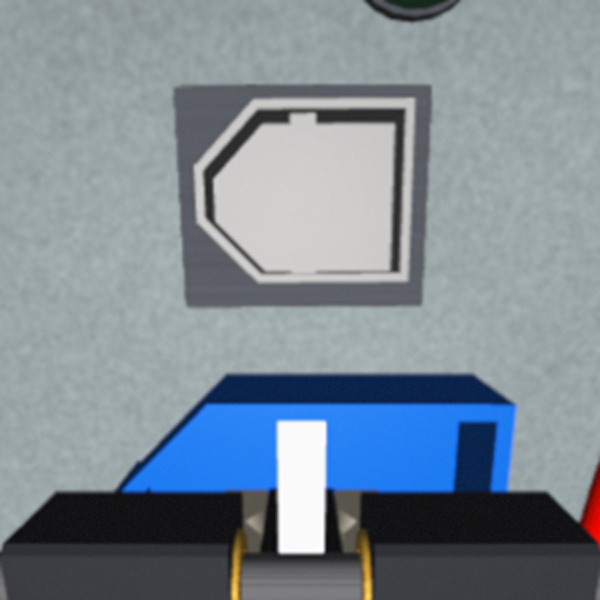

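```bash
cat > h2.py <<'E'
from h import *
from scipy.optimize import least_squares
OUT=np.array([[-50,40],[22,40],[50,12],[50,-12],[22,-40],[-50,-40]])/1000
def fitpose(pts,ids,g):
    f=lambda v:((OUT[ids]@np.array([[np.cos(v[2]),np.sin(v[2])],[-np.sin(v[2]),np.cos(v[2])]])+v[:2])-pts).ravel()
    q=least_squares(f,g); return q.x[:2].round(4),np.degrees(q.x[2]).round(2),(q.fun*1000).round(1)
E
python3 - <<'E'
from h2 import *
v=np.load('w7.npy'); s=dict(tcp_pos=v[:3],eef_rot=v[3:]); z=v[2]
b=lambda u,h:back(np.array(u)/2+[130,0],h,'wrist',s)[:,:2]
# viewed from above: nose left (image) = +x world; image down = +y
px=[(408,282),(262,282),(197,222),(195,165),(258,100),(415,98)]
print('base',fitpose(b(px,.048),[0,1,2,3,4,5],[.48,-.197,.13]))
pl=b([(186,305),(421,303),(431,86),(175,87)],.012); print('plinth',pl.mean(0))
t=b([(515,404),(205,404)],z+.0265); print('tray far edge',t)
M=R.from_euler('xyz',s['eef_rot'],degrees=True).as_matrix()
for n,u,h in(('sqfar',(515,404),.0265),('cut',(205,404),.0265),('ribfar',(302,421),.0165)):
    p=back(np.array(u)/2+[130,0],z+h,'wrist',s)[0]; print(n,(M.T@(p-v[:3])*1000).round(1))
E
```

```text
base (array([ 0.481 , -0.1969]), np.float64(7.53), array([-0.4, -0.3,  1.2,  0.2, -0.7, -0.4, -0.5,  0.6,  1.2, -0.2, -0.8,
        0.1]))
plinth [ 0.48175726 -0.19698733]
tray far edge [[ 0.42543216 -0.14361594]
 [ 0.4973056  -0.13438203]]
sqfar [ 41.5  50.7 -26.6]
cut [ 41.6 -21.7 -26.5]
ribfar [ 34.5   0.9 -16.5]
```

Run:
```python
from h import *
to_tool([.4813,-.197,.0575],-82.45)
```

```text
shift/0.25 [0.408 0.011 0.484] turn/60 -0.003
```

step_arm(
  plan=[
    [0.408,0.011,0,-0.003,0],
    [0.408,0.011,0,-0.003,0],
    [0.408,0.011,0,-0.003,0],
    [0.408,0.011,0.1,-0.003,0],
    [0.408,0.011,0.25,-0.003,0],
    [0.408,0.011,0.36,-0.003,0],
    [0.408,0.011,0.42,-0.003,0],
    [0.408,0.011,0.43,-0.003,0],
    [0.408,0.011,0.43,-0.003,0],
  ],
)

```text
time_s: 26.43
tcp_pos: [0.4804, -0.1971, 0.0698]
eef_rot: [179.9, 0.0, -82.4]
contact_force: [0.2, 0.1, -0.7]
gripper_width: 0.0117
gripper_force: 40.0
```

Run:
```python
from h import *
to_tool([.4813,-.197,.0575],-82.45)
s=r.get_state();print(s['contact_force'])
```

```text
shift/0.25 [ 0.    -0.004  0.049] turn/60 0.001
[ 0.18319583  0.12470128 -0.73727304]
```

step_arm(
  plan=[
    [0,-0.003,0.015,0,0],
    [0,-0.003,0.025,0,0],
    [0,-0.003,0.035,0,0],
    [0,-0.003,0.045,0,0],
    [0,-0.003,0.05,0,0],
    [0,-0.003,0.05,0,0],
  ],
)

```text
time_s: 26.93
tcp_pos: [0.4807, -0.1979, 0.0584]
eef_rot: [-180.0, 0.0, -82.5]
contact_force: [-0.2, -0.6, -2.0]
gripper_width: 0.0111
gripper_force: 40.0
```

step_arm(
  plan=[
    [0,0,0.005,0,0],
    [0,0,0.01,0,0],
    [0,0,0.01,0,0],
  ],
)

```text
time_s: 27.18
tcp_pos: [0.4809, -0.198, 0.0574]
eef_rot: [-180.0, -0.0, -82.4]
contact_force: [-5.1, 3.6, 15.5]
gripper_width: 0.0119
gripper_force: 40.0
```

step_arm(
  plan=[
    [0,0,0,0,34],
    [0,0,0,0,34],
    [0,0,0,0,34],
    [0,0,-0.1,0,34],
    [0,0,-0.25,0,34],
    [0,0,-0.4,0,34],
    [0,0,-0.55,0,34],
    [0,0,-0.57,0,34],
  ],
)

```text
time_s: 27.85
tcp_pos: [0.4841, -0.1988, 0.2052]
eef_rot: [-179.5, -0.2, -82.4]
contact_force: [1.4, 0.6, 0.9]
gripper_width: 0.034
gripper_force: 0.0
```

step_arm(
  plan=[
    [-0.95,-0.1,0,0,34],
    [-0.95,-0.1,0,0,34],
    [-0.95,-0.1,0,0,34],
    [-0.95,-0.1,0,0,34],
    [-0.95,-0.1,0,0,34],
    [-0.95,-0.1,0,0,34],
    [-0.95,-0.1,0,0,34],
  ],
)

```text
time_s: 28.43
tcp_pos: [0.4748, 0.0451, 0.1984]
eef_rot: [-179.9, 0.0, -82.3]
contact_force: [-0.1, -0.4, 0.8]
gripper_width: 0.0341
gripper_force: 0.0
```

step_arm(
  plan=[
    [-0.95,0.05,0,-0.8,34],
    [-0.95,0.05,0,-0.8,34],
    [-0.95,0.05,0,-0.8,34],
    [-0.95,0.05,0,-0.8,34],
    [-0.95,0.05,0,-0.8,34],
    [-0.95,0.05,0,-0.8,34],
    [-0.95,0.05,0,-0.8,34],
    [-0.95,0.05,0,-0.8,34],
  ],
)

```text
time_s: 29.1
tcp_pos: [0.4305, 0.2761, 0.1977]
eef_rot: [180.0, 0.0, -34.1]
contact_force: [-0.1, -0.7, -0.5]
gripper_width: 0.0341
gripper_force: 0.0
```

Run:
```python
from h import *
s,im=shot('top')
m=mask(im,'blue'); nn,l,st,c=cv2.connectedComponentsWithStats(m)
for i in range(1,nn):
    if 40<st[i,4]<900 and 180<c[i][1]<290: print(st[i],back(c[i],.012,'top')[0].round(3))
print(s['tcp_pos'],s['time_s']); to_tool([.44,.38,.2],13)
```

```text
[0.43054717 0.27606449 0.19769083] 29.1
shift/0.25 [-0.207 -0.367 -0.01 ] turn/60 -0.792
```

step_arm(
  plan=[
    [-0.207,-0.367,0,-0.79,34],
    [-0.207,-0.367,0,-0.79,34],
    [-0.207,-0.367,0,-0.79,34],
    [-0.207,-0.367,0,-0.79,34],
    [-0.207,-0.367,0,-0.79,34],
    [-0.207,-0.367,0,-0.79,34],
    [-0.207,-0.367,0,-0.79,34],
    [-0.207,-0.367,0,-0.79,34],
  ],
)

```text
time_s: 29.82
tcp_pos: [0.4408, 0.3783, 0.1981]
eef_rot: [180.0, 0.0, 12.8]
contact_force: [0.4, 0.4, -0.1]
gripper_width: 0.0342
gripper_force: 0.0
```

Run:
```python
from h import *
s,im=shot('wrist','w8.png'); print(s['tcp_pos'],s['eef_rot'])
c,wh,a,m=rib(im,s,.034,(150,80,420,255)); print(c,wh,a,m); to_tool([*c,.015],a-90 if a>90 else a-90,s)
```

```text
[0.44078228 0.37834962 0.19813612] [1.79984802e+02 1.58355377e-02 1.28405922e+01]
[0.44230341 0.37776385] [11.367853164672852, 70.45219421386719] 12.533814430236816 [0.4432802  0.37822536]
shift/0.25 [0.006 0.003 0.733] turn/60 -1.495
```

View pics/w8.png

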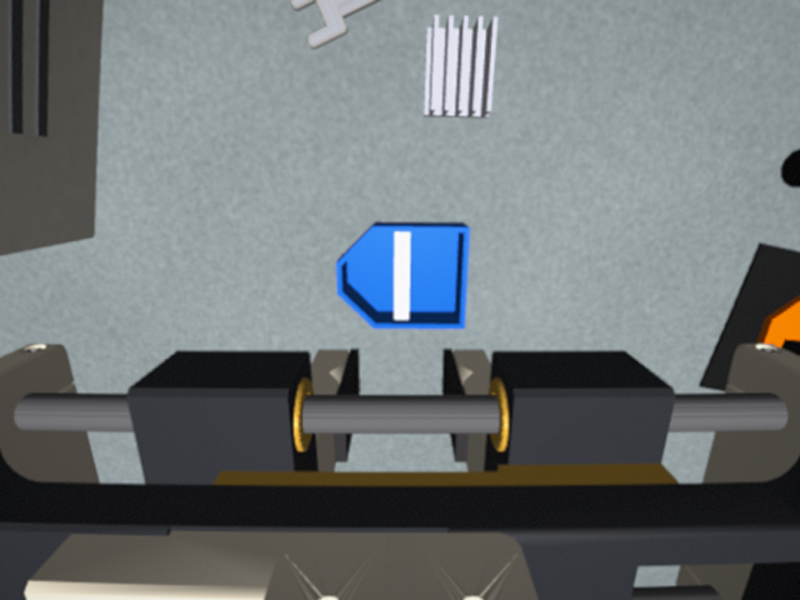

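Tray B has its rib from (401,232) to (401,320) and its nose to the left, aligned with the tool.

step_arm(
  plan=[
    [0.006,0.002,0.16,0.005,34],
    [0.006,0.002,0.32,0.005,34],
    [0.006,0.002,0.46,0.005,34],
    [0.006,0.002,0.58,0.005,34],
    [0.006,0.002,0.67,0.005,34],
    [0.006,0.002,0.715,0.005,34],
    [0.006,0.002,0.73,0.005,34],
    [0.006,0.002,0.73,0.005,0],
    [0.006,0.002,0.73,0.005,0],
    [0.006,0.002,0.73,0.005,0],
    [0.006,0.002,0.73,0.005,0],
    [0.006,0.002,0.73,0.005,0],
  ],
  newtons=40,
)

```text
time_s: 30.87
tcp_pos: [0.4424, 0.3801, 0.0173]
eef_rot: [-179.9, -0.1, 12.6]
contact_force: [-0.6, -1.0, 6.4]
gripper_width: 0.0116
gripper_force: 40.0
```

step_arm(
  plan=[
    [0,0,0,0,0],
    [0,0,0,0,0],
    [0,0,-0.1,0,0],
    [0,0,-0.2,0,0],
    [0,0,-0.35,0,0],
    [0,0,-0.5,0,0],
    [0,0,-0.7,0,0],
    [0,0,-0.76,0,0],
    [0,0,-0.76,0,0],
  ],
)

```text
time_s: 31.62
tcp_pos: [0.4438, 0.3818, 0.2131]
eef_rot: [-179.6, -0.5, 12.7]
contact_force: [-0.2, 0.9, -2.1]
gripper_width: 0.0114
gripper_force: 40.0
```

Run:
```python
from h import *
to_tool([.475,-.087,.205],-82.45)
to_tool([.48,.2,.205],-40)
```

```text
shift/0.25 [-0.289  1.857  0.017] turn/60 -1.415
shift/0.25 [-0.018  0.742  0.027] turn/60 0.878
```

step_arm(
  plan=[
    [-0.02,0.74,0,0.878,0],
    [-0.02,0.74,0,0.878,0],
    [-0.02,0.74,0,0.878,0],
    [-0.02,0.74,0,0.878,0],
    [-0.02,0.74,0,0.878,0],
    [-0.02,0.74,0,0.878,0],
    [-0.02,0.74,0,0.878,0],
    [-0.02,0.74,0,0.878,0],
    [-0.02,0.74,0,0.878,0],
  ],
)

```text
time_s: 32.37
tcp_pos: [0.4771, 0.1975, 0.2058]
eef_rot: [-180.0, 0.0, -40.2]
contact_force: [0.1, 0.2, -1.6]
gripper_width: 0.0116
gripper_force: 40.0
```

Run:
```python
from h import *
s=r.get_state();print(s['gripper_width'],s['gripper_force'])
to_tool([.48,.05,.205],-82.45)
```

```text
0.011627981196923768 40.00077188014984
shift/0.25 [0.39  0.443 0.003] turn/60 0.704
```

step_arm(
  plan=[
    [0.39,0.443,0,0.704,0],
    [0.39,0.443,0,0.704,0],
    [0.39,0.443,0,0.704,0],
    [0.39,0.443,0,0.704,0],
    [0.39,0.443,0,0.704,0],
    [0.39,0.443,0,0.704,0],
    [0.39,0.443,0,0.704,0],
    [0.39,0.443,0,0.704,0],
  ],
)

```text
time_s: 33.03
tcp_pos: [0.4806, 0.0504, 0.2058]
eef_rot: [-180.0, 0.0, -82.0]
contact_force: [-0.4, -0.2, -1.5]
gripper_width: 0.0119
gripper_force: 40.0
```

step_arm(
  plan=[
    [0.54,0.092,0,0,0],
    [0.54,0.092,0,0,0],
    [0.54,0.092,0,0,0],
    [0.54,0.092,0,0,0],
    [0.54,0.092,0,0,0],
    [0.54,0.092,0,0,0],
  ],
)

```text
time_s: 33.53
tcp_pos: [0.4759, -0.0868, 0.2057]
eef_rot: [180.0, 0.0, -82.2]
contact_force: [0.3, 0.6, -0.9]
gripper_width: 0.0118
gripper_force: 40.0
```

Run:
```python
from h import *
s,im=shot('wrist','w9.png',(130,0,430,300),2);print(s['tcp_pos'],s['eef_rot'],s['gripper_width'])
np.save('w9.npy',[*s['tcp_pos'],*s['eef_rot']])
```

```text
[ 0.47593768 -0.08681169  0.20568744] [ 1.79992934e+02  9.10892360e-03 -8.21692440e+01] 0.011759793818908376
```

View pics/w9.png

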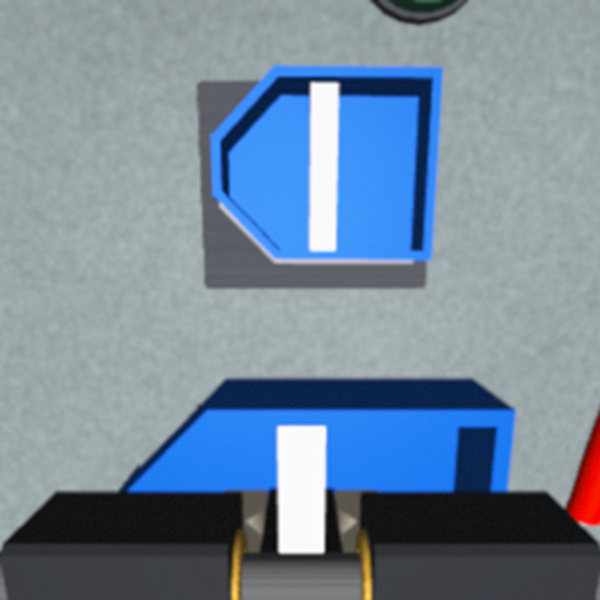

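The first tray is nested. Its rim corners are (442,68), (431,260), (276,67), (275,259), (211,135) and (213,195). The held tray's corners are (514,408) and (205,408).

Run:
```python
from h2 import *
v=np.load('w9.npy'); s=dict(tcp_pos=v[:3],eef_rot=v[3:]); z=v[2]
b=lambda u,h:back(np.array(u)/2+[130,0],h,'wrist',s)[:,:2]
px=[(431,260),(275,259),(213,195),(211,135),(276,67),(442,68)]
print('tray1',fitpose(b(px,.084),[0,1,2,3,4,5],[.48,-.197,.13]))
M=R.from_euler('xyz',s['eef_rot'],degrees=True).as_matrix()
for n,u,h in(('sqfar',(514,408),.0265),('cut',(205,408),.0265),('ribfar',(302,426),.0165)):
    p=back(np.array(u)/2+[130,0],z+h,'wrist',s)[0]; print(n,(M.T@(p-v[:3])*1000).round(1))
to_tool([.4813,-.197,.1055],-82.45,s)
```

```text
tray1 (array([ 0.48  , -0.1994]), np.float64(7.3), array([ 0. ,  0.2, -0.1, -0.1,  0.1, -0.3, -0.1,  0.5,  0.6, -0.3, -0.4,
       -0.1]))
sqfar [ 40.5  50.6 -26.5]
cut [ 40.6 -21.8 -26.5]
ribfar [ 33.2   0.9 -16.5]
shift/0.25 [0.44  0.039 0.401] turn/60 0.005
```

Run:
```python
from h import *
to_tool([.4806,-.1987,.106],-82.6)
```

```text
shift/0.25 [0.448 0.044 0.399] turn/60 0.007
```

step_arm(
  plan=[
    [0.448,0.044,0,0.007,0],
    [0.448,0.044,0,0.007,0],
    [0.448,0.044,0,0.007,0],
    [0.448,0.044,0.1,0.007,0],
    [0.448,0.044,0.22,0.007,0],
    [0.448,0.044,0.32,0.007,0],
    [0.448,0.044,0.38,0.007,0],
    [0.448,0.044,0.399,0.007,0],
    [0.448,0.044,0.399,0.007,0],
  ],
)

```text
time_s: 34.33
tcp_pos: [0.4799, -0.1979, 0.105]
eef_rot: [179.9, 0.0, -82.5]
contact_force: [-0.2, 0.6, -0.5]
gripper_width: 0.0116
gripper_force: 40.0
```

step_arm(
  plan=[
    [0,0,0.015,0,0],
    [0,0,0.025,0,0],
    [0,0,0.035,0,0],
    [0,0,0.042,0,0],
    [0,0,0.048,0,0],
    [0,0,0.048,0,0],
  ],
)

```text
time_s: 34.83
tcp_pos: [0.4801, -0.199, 0.0941]
eef_rot: [-180.0, 0.0, -82.7]
contact_force: [0.3, -0.4, -0.3]
gripper_width: 0.0117
gripper_force: 40.0
```

step_arm(
  plan=[
    [0,0,0.005,0,0],
    [0,0,0.01,0,0],
    [0,0,0.01,0,0],
  ],
)

```text
time_s: 35.08
tcp_pos: [0.4804, -0.1991, 0.0933]
eef_rot: [-180.0, -0.0, -82.7]
contact_force: [-5.6, 4.1, 15.7]
gripper_width: 0.0119
gripper_force: 40.0
```

step_arm(
  plan=[
    [0,0,0,0,34],
    [0,0,0,0,34],
    [0,0,0,0,34],
    [0,0,-0.1,0,34],
    [0,0,-0.25,0,34],
    [0,0,-0.4,0,34],
    [0,0,-0.45,0,34],
    [0,0,-0.45,0,34],
  ],
)

```text
time_s: 35.75
tcp_pos: [0.4824, -0.1995, 0.2083]
eef_rot: [-179.6, -0.1, -82.7]
contact_force: [0.1, -0.0, -0.5]
gripper_width: 0.0341
gripper_force: 0.0
```

step_arm(
  plan=[
    [-0.83,-0.04,0,0,50],
    [-0.83,-0.04,0,0,50],
    [-0.83,-0.04,0,0,50],
    [-0.83,-0.04,0,0,50],
    [-0.83,-0.04,0,0,50],
    [-0.83,-0.04,0,0,50],
    [-0.83,-0.04,0,0,50],
    [-0.83,-0.04,0,0,50],
  ],
)

```text
time_s: 36.42
tcp_pos: [0.4634, 0.0083, 0.2036]
eef_rot: [179.9, -0.0, -82.6]
contact_force: [-0.2, 0.1, 0.7]
gripper_width: 0.0501
gripper_force: 0.0
```

Run:
```python
from h import *
s,im=shot('wrist'); print(s['tcp_pos'],s['eef_rot'])
m=mask(im,'cover',100,60); m[255:]=0; m[:60]=0
q,l,st,c=cv2.connectedComponentsWithStats(m); i=1+np.argmax(st[1:,4]); print(st[i]); print(rect(l==i,.017,'wrist',s))
# handle = dark hole within the plate
x,y,w,h,_=st[i]; fill=np.zeros_like(m); ct=max(cv2.findContours((l==i).astype(np.uint8),0,2)[0],key=cv2.contourArea)
cv2.drawContours(fill,[cv2.convexHull(ct)],-1,1,-1); fill=cv2.erode(fill,np.ones((7,7)))
d=(fill>0)&(im.max(2)<70); q,l,st,c=cv2.connectedComponentsWithStats(d.astype(np.uint8)); i=1+np.argmax(st[1:,4]);print(st[i],rect(l==i,.041,'wrist',s),rect(l==i,.029,'wrist',s))
```

```text
[0.46344582 0.00828442 0.20355442] [ 1.79947431e+02 -1.28482625e-02 -8.26416790e+01]
[242 158  88  68 690]
(array([0.45710992, 0.00951568]), [82.6935043334961, 103.77246856689453], 7.264950275421143, array([0.4496056 , 0.00699483], dtype=float32))
[282 176   8  40 285] (array([0.45697656, 0.00788311]), [7.843449592590332, 45.07526397705078], 97.37613821029663, array([0.4575039 , 0.00745042], dtype=float32)) (array([0.45639227, 0.01068206]), [8.136246681213379, 46.75797653198242], 97.37575483322144, array([0.45693928, 0.01023321], dtype=float32))
```

Run:
```python
from h import *
to_tool([.457,.0085,.022],-82.65)
```

```text
shift/0.25 [-0.007  0.025  0.726] turn/60 -0.001
```

step_arm(
  plan=[
    [-0.007,0.025,0.16,0,40],
    [-0.007,0.025,0.32,0,40],
    [-0.007,0.025,0.46,0,40],
    [-0.007,0.025,0.58,0,40],
    [-0.007,0.025,0.66,0,40],
    [-0.007,0.025,0.705,0,40],
    [-0.007,0.025,0.722,0,40],
    [-0.007,0.025,0.722,0,0],
    [-0.007,0.025,0.722,0,0],
    [-0.007,0.025,0.722,0,0],
    [-0.007,0.025,0.722,0,0],
    [-0.007,0.025,0.722,0,0],
  ],
  newtons=40,
)

```text
time_s: 37.47
tcp_pos: [0.4579, 0.0092, 0.0244]
eef_rot: [-179.9, 0.0, -82.7]
contact_force: [-2.9, 0.1, 1.8]
gripper_width: 0.0123
gripper_force: 0.6
```

step_arm(
  plan=[
    [0,0,0,0,0],
    [0,0,0,0,0],
    [0,0,0,0,0],
    [0,0,-0.1,0,0],
    [0,0,-0.2,0,0],
    [0,0,-0.35,0,0],
    [0,0,-0.5,0,0],
    [0,0,-0.7,0,0],
    [0,0,-0.88,0,0],
    [0,0,-0.88,0,0],
    [0,0,-0.88,0,0],
  ],
)

```text
time_s: 38.38
tcp_pos: [0.4591, 0.0097, 0.248]
eef_rot: [-179.5, 0.1, -82.7]
contact_force: [0.3, 0.2, -1.7]
gripper_width: 0.0117
gripper_force: 40.0
```

Run:
```python
from h import *
s=r.get_state();print(s['gripper_width'])
to_tool([.474,-.072,.24],-82.65)
```

```text
0.011744589879309235
shift/0.25 [ 0.332 -0.017  0.032] turn/60 -0.001
```

step_arm(
  plan=[
    [0.332,-0.017,0,0,0],
    [0.332,-0.017,0,0,0],
    [0.332,-0.017,0,0,0],
    [0.332,-0.017,0,0,0],
    [0.332,-0.017,0,0,0],
    [0.332,-0.017,0,0,0],
  ],
)

```text
time_s: 38.88
tcp_pos: [0.4716, -0.0723, 0.2429]
eef_rot: [179.9, 0.0, -82.7]
contact_force: [-0.1, -0.1, -1.6]
gripper_width: 0.0116
gripper_force: 40.0
```

Run:
```python
from h import *
s,im=shot('wrist','w10.png',(130,0,430,300),2);print(s['tcp_pos'],s['eef_rot'],s['gripper_width'])
np.save('w10.npy',[*s['tcp_pos'],*s['eef_rot']])
```

```text
[ 0.47156061 -0.07225017  0.24287991] [ 1.79936568e+02  1.33226714e-02 -8.26990401e+01] 0.011627780099068013
```

View pics/w10.png

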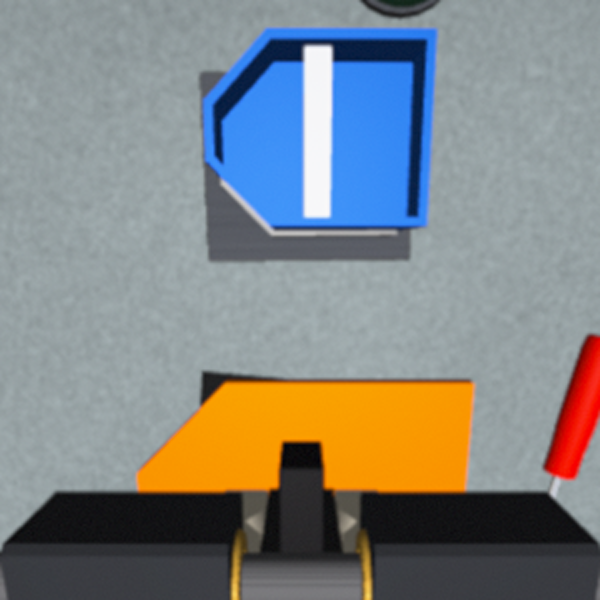

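The second tray is nested. Its rim corners are (436,30), (426,226), (268,29), (272,226), (205,100) and (206,160). The held cover's corners are (473,381) and (225,381).

Run:
```python
from h2 import *
v=np.load('w10.npy'); s=dict(tcp_pos=v[:3],eef_rot=v[3:]); z=v[2]
b=lambda u,h:back(np.array(u)/2+[130,0],h,'wrist',s)[:,:2]
px=[(426,226),(272,226),(206,160),(205,100),(268,29),(436,30)]
for h in(.120,.128): print('tray2',fitpose(b(px,h),[0,1,2,3,4,5],[.48,-.197,.13]))
M=R.from_euler('xyz',s['eef_rot'],degrees=True).as_matrix()
for n,u,h in(('sqfar',(473,381),-.0075),('cut',(225,381),-.0075),('handle',(302,443),.0165)):
    p=back(np.array(u)/2+[130,0],z+h,'wrist',s)[0]; print(n,(M.T@(p-v[:3])*1000).round(1))
to_tool([.480,-.2,.147],-82.65,s)
```

```text
tray2 (array([ 0.4789, -0.1992]), np.float64(7.19), array([-0.6,  0. ,  0.9,  0. , -0.2,  0. ,  0.3,  0.4,  0.2, -0.2, -0.6,
       -0.4]))
tray2 (array([ 0.4788, -0.1978]), np.float64(7.19), array([-2.3,  0.9,  1.1,  1.2,  1. ,  0.5,  1.6,  0.2,  0.7, -1.2, -2.1,
       -1.7]))
sqfar [39.6 50.7  7.5]
cut [ 39.6 -21.3   7.5]
handle [ 28.7   0.9 -16.5]
shift/0.25 [0.511 0.031 0.383] turn/60 -0.001
```

step_arm(
  plan=[
    [0.508,0.031,0,0,0],
    [0.508,0.031,0,0,0],
    [0.508,0.031,0,0,0],
    [0.508,0.031,0.1,0,0],
    [0.508,0.031,0.22,0,0],
    [0.508,0.031,0.32,0,0],
    [0.508,0.031,0.37,0,0],
    [0.508,0.031,0.388,0,0],
    [0.508,0.031,0.388,0,0],
  ],
)

```text
time_s: 39.68
tcp_pos: [0.4801, -0.1988, 0.1456]
eef_rot: [179.9, 0.0, -82.6]
contact_force: [-0.2, 0.1, -1.1]
gripper_width: 0.0117
gripper_force: 40.0
```

step_arm(
  plan=[
    [0,0,0.015,0,0],
    [0,0,0.025,0,0],
    [0,0,0.035,0,0],
    [0,0,0.042,0,0],
    [0,0,0.046,0,0],
    [0,0,0.046,0,0],
  ],
)

```text
time_s: 40.18
tcp_pos: [0.4804, -0.1997, 0.1351]
eef_rot: [-180.0, -0.0, -82.7]
contact_force: [-0.3, -0.1, -1.9]
gripper_width: 0.0116
gripper_force: 40.0
```

step_arm(
  plan=[
    [0,0,0.004,0,0],
    [0,0,0.009,0,0],
    [0,0,0.013,0,0],
    [0,0,0.013,0,0],
  ],
)

```text
time_s: 40.52
tcp_pos: [0.4807, -0.1999, 0.1334]
eef_rot: [-180.0, -0.0, -82.7]
contact_force: [-4.7, 3.1, 12.7]
gripper_width: 0.0122
gripper_force: 40.0
```

step_arm(
  plan=[
    [0,0,0,0,40],
    [0,0,0,0,40],
    [0,0,0,0,40],
    [0,0,-0.1,0,40],
    [0,0,-0.25,0,40],
    [0,0,-0.4,0,40],
    [0,0,-0.5,0,40],
    [0,0,-0.5,0,40],
  ],
)

```text
time_s: 41.18
tcp_pos: [0.4832, -0.2006, 0.2629]
eef_rot: [-179.5, -0.2, -82.7]
contact_force: [0.9, 0.3, -0.3]
gripper_width: 0.0398
gripper_force: 0.0
```

step_arm(
  plan=[
    [-0.5,-0.1,0,0,40],
    [-0.5,-0.1,0,0,40],
    [-0.5,-0.1,0,0,40],
    [-0.5,-0.1,0,0,40],
    [-0.5,-0.1,0,0,40],
    [-0.5,-0.1,0,0,40],
  ],
)

```text
time_s: 41.68
tcp_pos: [0.4894, -0.0723, 0.2567]
eef_rot: [180.0, -0.0, -82.6]
contact_force: [0.8, 0.1, -0.3]
gripper_width: 0.0397
gripper_force: 0.0
```

Run:
```python
from h import *
s,im=shot('wrist'); print(s['tcp_pos'])
m=mask(im,'cover',100,60); m[255:]=0
q,l,st,c=cv2.connectedComponentsWithStats(m); i=1+np.argmax(st[1:,4])
for z in(.126,.134): print(z,st[i],rect(l==i,z,'wrist',s)[:3])
s,im=shot('top')
for n,z in(('large',.026),('medium',.042),('small',.058),('cover',.126)):
    m=mask(im,n,90,40); q,l,st,c=cv2.connectedComponentsWithStats(m)
    for i in range(1,q):
        p=back(c[i],z,'top')[0]
        if st[i,4]>15 and .35<p[0]<.7 and -.42<p[1]<.1: print(n,st[i],p.round(3))
```

```text
[ 0.48942398 -0.07229063  0.25665582]
0.126 [252  21 115  96 487] (array([ 0.47992352, -0.19896779]), [79.9439926147461, 101.18672943115234], 7.470852375030518)
0.134 [252  21 115  96 487] (array([ 0.48043698, -0.19755011]), [77.7344970703125, 98.39156341552734], 7.472177028656006)
large [393 254  11  23  51] [ 0.445 -0.296  0.026]
medium [396 255  18  22 123] [ 0.442 -0.308  0.042]
small [402 259  16  15 135] [ 0.44  -0.322  0.058]
cover [349 248  35  28 434] [ 0.445 -0.208  0.126]
cover [401 257  14   8  19] [ 0.456 -0.298  0.126]
cover [401 267  15   9  20] [ 0.425 -0.298  0.126]
```

The cover is home: at plate height 126 mm its outline measures 80 x 101 mm, against 80 x 100 nominal. The cores are in place too, so I'm handing in.

```bash
python3 -c "
from plant import workorder
print(workorder.close_job())"
```

```text
the job is handed in; nothing more can be done
None
```

The job is handed in at about 42 s: both blue trays are nested on the base with the cover back on top, and all three cores are on the post. The seating forces and heights were as expected, and the final camera measurements agreed; the hand-in gave no verdict.

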